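Centre-punch a batch of bars and lock the press

TASK

Centre-punch each of the aluminium bars at its scribed cross, the longest first and the shortest last: lay the bar on the press bed, slide it until the cross sits exactly under the punch tip, let go, push the mushroom down firmly until the tip bites, then take the bar out and lay it flat on the cork mat, beside and not on top of the others. When all the bars there are have been punched, twist the mushroom clockwise as far as it goes to lock the press, and do not knock anything over.

Things in the scene. Friction and masses are not known exactly. Their poses are not given: they have to be found in the camera images.
- press: Grey painted bench punch press, fixed to the bench. Origin on the bench top (z 0) directly under the punch tip; its x axis points from the open front (robot side) back to the column, z up. Its flat bed is 10 mm thick, reaches 170 mm in front of the tip and 60 mm to either side. The column begins 55 mm behind the tip; the arm and round head (42 mm diameter) hang 74 to 114 mm above the bench, nothing else overhangs the bed.
- punch: Sprung vertical punch with a steel tip. Origin = the very point of the tip, 36 mm above the bench (26 mm above the bed) at rest, so a bar 14 mm thick slides under it with 12 mm to spare. It slides straight down up to 20 mm when the mushroom on top is pushed and springs back by itself: about 2.5 N starts it, about 4.5 N brings the tip down to the surface of a bar; pushing on to 10 to 15 N makes it bite.
- mushroom_top (a point): Centre of the top of the black mushroom knob on top of the punch, on the punch's axis, 163 mm above the bench at rest; it goes down with the punch. The knob is round, 46 mm in diameter, 27 mm tall below this point (widest 7 to 21 mm below it), with 22 mm of free stem under it.
- mushroom (a joint): Turn of the mushroom knob, rad: 0 to 0.15 at the start, grows clockwise seen from above, to its stop at 1.45 (press locked). Turns with about 0.04 N m and stays where it is left.
- cork_mat: Cork mat for finished work, fixed, 220 (its x) x 240 (its y) x 4 mm; origin at the centre of its underside, on the bench.
- bar_long: Aluminium bar, 200 mm long (its x) x 30 mm wide (its y) x 14 mm thick, the longest one, about 0.22 kg. Origin at its centre, half-way up; +x points to the end with the scribed cross, the other end has a small dark hole. May be absent.
- bar_long_mark (a point): Centre of the scribed black cross on the bar's upper face, 82 mm from the bar's centre towards its +x end.
- bar_mid: Aluminium bar, 170 mm long (its x) x 30 mm wide (its y) x 14 mm thick, the middle one, about 0.19 kg. Origin at its centre, half-way up; +x points to the end with the scribed cross, the other end has a small dark hole. May be absent.
- bar_mid_mark (a point): Centre of the scribed black cross on the bar's upper face, 63 mm from the bar's centre towards its +x end.
- bar_short: Aluminium bar, 140 mm long (its x) x 30 mm wide (its y) x 14 mm thick, the shortest one, about 0.15 kg. Origin at its centre, half-way up; +x points to the end with the scribed cross, the other end has a small dark hole. May be absent.
- bar_short_mark (a point): Centre of the scribed black cross on the bar's upper face, 52 mm from the bar's centre towards its +x end.
- rinse_bottle: Small white-capped plastic bottle, 37 mm in diameter, 88 mm tall, standing; bystander. Origin at the centre of its underside.
- glue_stick: Glue stick, 28 mm in diameter, 92 mm tall, standing; bystander. Origin at the centre of its underside.

How it is judged:
By the outcome, as a careful person would: the job done as asked, in the order asked, and still so for the second after the job is handed in, with the robot touching nothing.
Of bar_long, bar_mid, bar_short only 2 to 3 are there at a start; the rules pass over those that are not, and their reading is None.
At some moment in a run one of bar_long, bar_mid, bar_short may be knocked a few centimetres aside while the robot is not near it.
Once in a run the grip may slacken for a moment while it holds something.
It also fails if it takes over 210 s, if anything falls off the work surface, if the arm or the gripper's body presses on something with over 40 N, if the wrist force passes 120 N, or if a joint passes its speed limit or range.

ROBOT

A 7-joint arm with a two-finger parallel gripper is mounted at the origin on a cart in front of the work surface, level with it; the furniture and walls round the work are solid. World frame = base frame: x ahead of the robot, y to its left, z up, the work surface at z = 0. Lengths are in m, angles in degrees, forces in N, time in s.
With the tool pointing down it reaches from about 0.425 to 0.875 m from the base axis. Payload 4.7 kg.
Tool frame: the origin (TCP) lies between the finger pads; the fingertips stand 17 mm ahead of it and the grasp point (between the pads) lies 2 mm behind it; z points along the fingers, y is the line along which they close (so a half turn about z gives the same grasp; the last joint's range is limited). The gripper opens to 87 mm and grips with 3 to 60 N. Pads are 19 mm wide; open, the fingers measure 117 mm over their backs; the gripper's body (75 mm by 190 mm) begins 51 mm behind the grasp point.
Start: joints at [76.266, 18.392, -4.016, 83.108, 1.295, 78.541, -3.26], TCP at [0.163, -0.629, 0.212] pointing down, gripper open.
Joint ranges: [-163.93, 163.93], [-17.29, 119.83], [-79.2, 71.16], [3.27, 140.29], [-89.18, 269.18], [5.43, 117.66], [-154.24, 154.24]. Speed limits (degrees/s): [147.25, 147.25, 180, 180, 180, 180, 180].

INTERFACE

Orientations are given as [roll, pitch, yaw] about the fixed x, y, z axes, in that order (R = Rz(yaw) Ry(pitch) Rx(roll)).
In Python, from cell import env, cams gives the robot as it stands.
- The arm moves only by the shell command python3 -m pendant 'ROWS' [FORCE]. ROWS is JSON, a list of rows, each an object of numbers: "tx", "ty", "tz": the shift along the tool's x, y, z each as a share of 0.05 m, from -1 to 1; "spin": the turn about the tool's z as a share of 4 degrees, from -1 to 1; "claw": the closure, from 0 (fully open) to 1 (shut). A call has 1 to 10 rows; each row shifts and turns the commanded pose from where the row before left it, along the tool's axes as they then stand; what a row does not reach is not made up. A row lasts 1/8 s, in which the tool goes at most 62.5 mm and 10.7 degrees, less where a joint would pass 70% of its speed; a pose out of reach is approached as far as the arm can. A call with a number of a shift or a turn outside -1 to 1 is refused whole. A call with a gripper value outside its range is refused whole. The fingers move at their own pace and stop on an object; FORCE is the grip in N (left out, the last holds). Time passes only in rows, so rows that do not move let the fingers close. It gives the time, the measured TCP pose, the force, the opening and the grip force at its end, in the units of the state.
- env.get_obs(): the state, without advancing time (a new reading comes with each control period).
- cams.read_camera(name): name is "side" or "top"; returns the picture (384x512x3 uint8, red, green, blue); there is no depth.
- cams.camera_info(name): a dict with "fx", "fy", "cx", "cy" (pixels), "rvec" (rotation vector, rad) and "tvec" (3), from world to camera coordinates, as OpenCV has them. Camera axes: x right, y down, z forward; pixel columns grow to the right and rows downward; lengths in m; the calibration is good to about 2 mm. A picture is of the moment at which its call begins. camera_info takes no time and is no camera call.
- env.sign_off(): hands the job in; it is judged then, once.
The state is a dict: "time_s": time; "qpos": joint angles; "joint_velocities": joint speeds; "effort": joint torques, N m; "tool_pos": TCP position; "tool_rot": TCP orientation; "force": force on the tool from outside, world axes, zero at the start; "wrist_torque": the same for the moment, N m; "grip_width": finger opening in m; "grasp_force": force on a finger pad.
Only numpy, scipy, OpenCV 4.12 (cv2) and the standard library are available. Lean on these libraries where they do the work, as an engineer would, in place of code of your own. Each camera call takes 0.05 s, during which the arm holds its last target. There are 200 camera calls.

## Working session

There is one attempt and no reset: what is moved stays moved. The work goes in short steps, Python scripts to look and compute and a shell command to move; the robot and the scene stay as the last step left them, time stands still between calls to the robot, and variables do not carry over. Pictures are saved under pics/ and viewed, at most 14 in all, crops included, and the job is handed in when it is done.

```bash
mkdir -p pics; ls; python3 - <<'E'
from cell import env,cams
import cv2
o=env.get_obs(); print(o['tool_pos'],o['tool_rot'],o['time_s'],o['grip_width'])
for n in('top','side'):
    cv2.imwrite(f'pics/{n}0.png',cams.read_camera(n)[:,:,::-1]); print(n,cams.camera_info(n))
E
```

```text
pics
[ 0.16301615 -0.62864508  0.21118725] [-1.79892436e+02  4.90066814e-03  1.45437194e+01] 0.0 0.0870567121466579
top {'fx': 385.26681471518873, 'fy': 385.26681471518873, 'cx': 256.5266607896498, 'cy': 192.2717620176658, 'rvec': array([ 2.13667889, -2.11613285,  0.16276715]), 'tvec': array([-0.07644664,  0.65622769,  1.15759369])}
side {'fx': 492.0270320436388, 'fy': 492.0270320436388, 'cx': 255.37781473424604, 'cy': 195.55113491938656, 'rvec': array([ 0.66865248, -2.413233  ,  1.41802495]), 'tvec': array([0.51848784, 0.29292889, 1.09824895])}
```

View pics/top0.png

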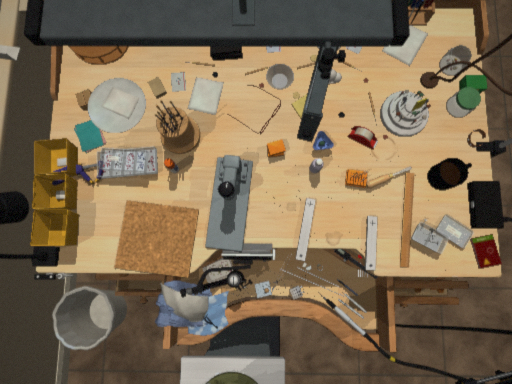

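View pics/side0.png

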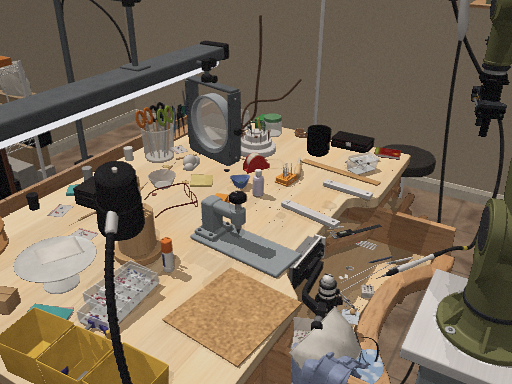

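```bash
cat > h.py <<'E'
from cell import env,cams
import cv2,numpy as np
def cam(n):
    c=cams.camera_info(n); K=np.array([[c['fx'],0,c['cx']],[0,c['fy'],c['cy']],[0,0,1]])
    return K,cv2.Rodrigues(np.array(c['rvec']))[0],np.array(c['tvec'])
def ray(n,uv):
    K,R,t=cam(n); d=R.T@np.linalg.inv(K)@np.array([uv[0],uv[1],1.]); return -R.T@t,d
def onz(n,uv,z):
    o,d=ray(n,uv); return o+d*(z-o[2])/d[2]
def proj(n,p):
    K,R,t=cam(n); q=K@(R@np.array(p,float)+t); return q[:2]/q[2]
def tri(uvt,uvs):
    (a,d),(b,e)=ray('top',uvt),ray('side',uvs)
    s=np.linalg.lstsq(np.c_[d,-e],b-a,rcond=None)[0]; p,q=a+d*s[0],b+e*s[1]
    return (p+q)/2,np.linalg.norm(p-q)
def snap(n,f=None):
    im=cams.read_camera(n)[:,:,::-1].copy()
    if f: cv2.imwrite('pics/'+f,im)
    return im
E
python3 - <<'E'
from h import *
im=cv2.imread('pics/top0.png'); hsv=cv2.cvtColor(im,cv2.COLOR_BGR2HSV)
m=((hsv[:,:,1]<40)&(hsv[:,:,2]>165)).astype(np.uint8)
for c in cv2.findContours(m,0,2)[0]:
    if cv2.contourArea(c)>200:
        r=cv2.minAreaRect(c); b=cv2.boxPoints(r); w=np.array([onz('top',p,.014) for p in b]); 
        print(np.round(r[0],1),np.round(onz('top',r[0],.014),4),sorted([np.linalg.norm(w[0]-w[1]).round(4),np.linalg.norm(w[1]-w[2]).round(4)]))
cv2.imwrite('pics/c0.png',cv2.resize(im[140:280,100:400],None,fx=2.66,fy=2.66,interpolation=2))
cv2.imwrite('pics/c1.png',cv2.resize(cv2.imread('pics/side0.png')[140:290,160:400],None,fx=3.3,fy=3.3,interpolation=2))
print(proj('top',[.163,-.629,.2]),proj('side',[.163,-.629,.2]),proj('top',[.5,0,0]))
E
```

```text
[217.5 370.5] [0.1167 0.0425 0.014 ] [np.float64(0.0709), np.float64(0.2281)]
[371.3 242.6] [ 0.5052 -0.4349  0.014 ] [np.float64(0.0289), np.float64(0.1676)]
[305.3 229. ] [ 0.5462 -0.2266  0.014 ] [np.float64(0.0287), np.float64(0.1985)]
[403.3 115. ] [ 0.9304 -0.5582  0.014 ] [np.float64(0.13), np.float64(0.1528)]
[115.9 106.9] [0.9542 0.412  0.014 ] [np.float64(0.1834), np.float64(0.1896)]
[205.3  94.4] [1.0006 0.109  0.014 ] [np.float64(0.097), np.float64(0.114)]
[404.4  41.2] [ 1.1991 -0.5762  0.014 ] [np.float64(0.1009), np.float64(0.1334)]
[473.81368739 376.43026779] [478.65130411 136.60060844] [234.49151596 242.96033269]
```

View pics/c0.png

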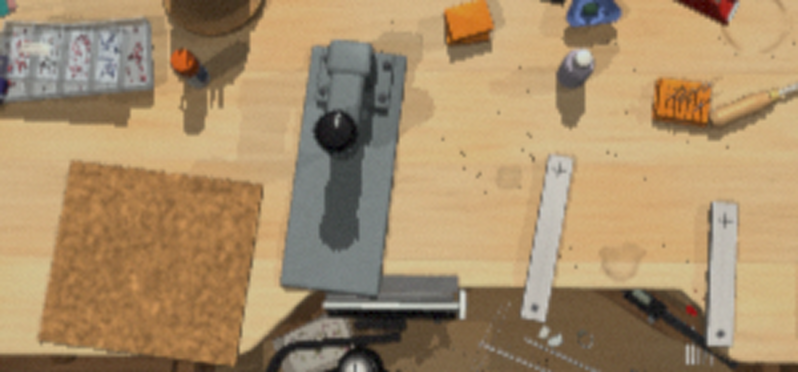

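View pics/c1.png

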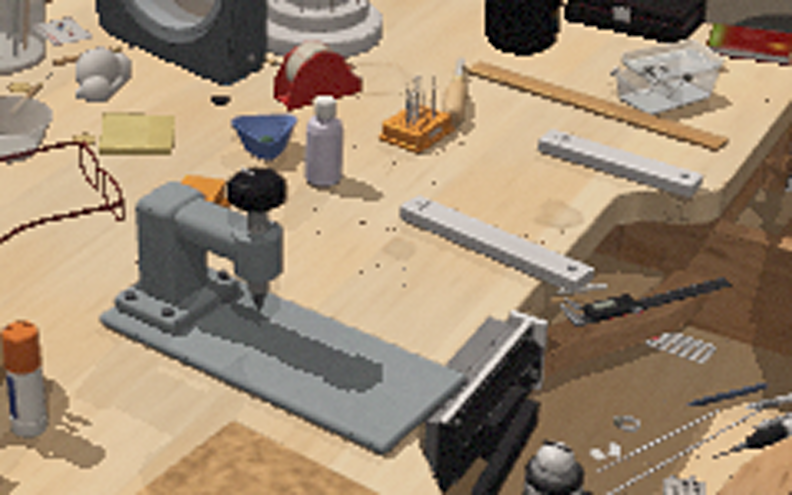

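```bash
cat >> h.py <<'E'
def bars(im):
    hsv=cv2.cvtColor(im,cv2.COLOR_BGR2HSV); out=[]
    m=((hsv[:,:,1]<45)&(hsv[:,:,2]>150)).astype(np.uint8)
    for c in cv2.findContours(m,0,2)[0]:
        r=cv2.minAreaRect(c); s=sorted(r[1])
        if 6<s[0]<13 and 40<s[1]<80: out.append((r,cv2.boxPoints(r)))
    return out
def subdark(im,uv,w=5):
    g=255-cv2.cvtColor(im,cv2.COLOR_BGR2GRAY).astype(float); u,v=np.round(uv).astype(int)
    p=g[v-w:v+w+1,u-w:u+w+1]; p=np.clip(p-np.percentile(p,60),0,None)
    yy,xx=np.mgrid[-w:w+1,-w:w+1]; return np.array([u+(p*xx).sum()/p.sum(),v+(p*yy).sum()/p.sum()])
E
python3 - <<'E'
from h import *
np.set_printoptions(precision=4,suppress=True)
im=cv2.imread('pics/top0.png'); sd=cv2.imread('pics/side0.png')
for nm,tu,su in(('long',(100+559/2.66,140+169/2.66),(160+421/3.3,140+205/3.3)),('mid',(100+724/2.66,140+221/2.66),(160+563/3.3,140+140/3.3))):
    a,b=subdark(im,tu,3),subdark(sd,su,3); print(nm,'mark',a,b,onz('top',a,.014),onz('side',b,.014))
for nm,tu in(('long',(534,308)),('mid',(720,336))): print('hole',onz('top',subdark(im,(100+tu[0]/2.66,140+tu[1]/2.66),2),.014))
# mushroom
def dark(i,roi):
    x0,y0,x1,y1=roi; g=cv2.cvtColor(i,6)[y0:y1,x0:x1]; m=(g<55).astype(np.uint8)
    c=max(cv2.findContours(m,0,2)[0],key=cv2.contourArea); (x,y),r=cv2.minEnclosingCircle(c); return np.array([x+x0,y+y0]),r
a,ra=dark(im,(210,175,245,200)); b,rb=dark(sd,(222,185,256,206)); print('mush',a,ra,b,rb,tri(a,b),onz('top',a,.15))
print('tip side z36',onz('side',(238.8,231.8),.036),'mushroom->',proj('top',onz('side',(238.8,231.8),.036)))
hsv=cv2.cvtColor(im,cv2.COLOR_BGR2HSV)
m=((hsv[:,:,0]>80)&(hsv[:,:,0]<125)&(hsv[:,:,1]>15)&(hsv[:,:,2]<165)).astype(np.uint8); m[:,:200]=0;m[:,260:]=0;m[:150]=0;m[252:]=0
m=cv2.morphologyEx(m,cv2.MORPH_OPEN,np.ones((3,3)))
L=[];Rr=[]
for v in range(200,240):
    x=np.where(m[v])[0]
    if len(x): L.append(onz('top',(x.min()-.5,v),.01));Rr.append(onz('top',(x.max()+.5,v),.01))
L,Rr=np.array(L),np.array(Rr)
for E in(L,Rr):
    p=np.polyfit(E[:,0],E[:,1],1); print('edge',p,np.degrees(np.arctan(p[0])),np.std(E[:,1]-np.polyval(p,E[:,0])))
for u in range(212,240,4):
    y=np.where(m[:,u])[0]; print(u,y.max(),onz('top',(u,y.max()+.5),.01))
hm=cv2.inRange(hsv,(5,90,60),(18,255,230)); hm=cv2.morphologyEx(hm,cv2.MORPH_CLOSE,np.ones((3,3)));hm=cv2.morphologyEx(hm,cv2.MORPH_OPEN,np.ones((5,5)))
hm[:195]=0;hm[280:]=0;hm[:,210:]=0;hm[:,100:]=hm[:,100:]
c=max(cv2.findContours(hm,0,2)[0],key=cv2.contourArea); r=cv2.minAreaRect(c); print('mat',r,onz('top',r[0],.004),[onz('top',q,.004) for q in cv2.boxPoints(r)])
E
```

```text
long mark [309.7924 203.4789] [287.0398 202.9839] [ 0.6286 -0.242   0.014 ] [ 0.6273 -0.2346  0.014 ]
mid mark [372.161  222.6074] [330.0399 183.7361] [ 0.5686 -0.4402  0.014 ] [ 0.5633 -0.4254  0.014 ]
hole [ 0.4632 -0.2108  0.014 ]
hole [ 0.435  -0.4295  0.014 ]
mush [228.3398 188.7656] 10.368250846862793 [237.1875 197.5   ] 8.560774803161621 (array([0.6525, 0.0114, 0.1446]), np.float64(0.0025504260376172545)) [0.6504 0.0103 0.15  ]
tip side z36 [0.6508 0.0105 0.036 ] mushroom-> [231.3675 194.95  ]Traceback (most recent call last):
  File "<stdin>", line 22, in <module>
IndexError: too many indices for array: array is 1-dimensional, but 2 were indexed
```

```bash
python3 - <<'E'
from h import *
np.set_printoptions(precision=4,suppress=True)
im=cv2.imread('pics/top0.png'); hsv=cv2.cvtColor(im,cv2.COLOR_BGR2HSV)
print(hsv[225,200:256].tolist()[::3])
s=hsv[:,:,1].astype(int)
L=[];R=[]
for v in range(198,240):
    x=np.where(s[v,200:262]<55)[0]+200
    seg=max(np.split(x,np.where(np.diff(x)>1)[0]+1),key=len)
    L.append(onz('top',(seg[0]-.5,v),.01));R.append(onz('top',(seg[-1]+.5,v),.01))
for E in map(np.array,(L,R)):
    p=np.polyfit(E[:,0],E[:,1],1); print('edge',p,np.degrees(np.arctan(p[0])),np.std(E[:,1]-np.polyval(p,E[:,0])), np.polyval(p,.651))
for u in range(210,242,4):
    y=np.where(s[225:260,u]>=55)[0]; print(u,y[:1]+225,onz('top',(u,y[0]+224.5),.01) if len(y) else '')
hm=cv2.inRange(hsv,(5,110,60),(17,255,190)); hm=cv2.morphologyEx(hm,cv2.MORPH_CLOSE,np.ones((5,5)));hm=cv2.morphologyEx(hm,cv2.MORPH_OPEN,np.ones((7,7)))
hm[:195]=0;hm[280:]=0;hm[:,210:]=0
c=max(cv2.findContours(hm,0,2)[0],key=cv2.contourArea); r=cv2.minAreaRect(c); print('mat',r,onz('top',r[0],.004),[onz('top',q,.004) for q in cv2.boxPoints(r)])
E
```

```text
[[17, 115, 212], [17, 113, 212], [17, 111, 200], [90, 14, 129], [86, 14, 130], [86, 16, 128], [90, 12, 128], [68, 14, 75], [90, 7, 72], [90, 14, 71], [75, 7, 73], [90, 15, 68], [86, 16, 128], [95, 12, 128], [90, 12, 132], [23, 57, 98], [18, 95, 210], [18, 94, 207], [19, 93, 209]]
edge [-0.1038  0.1446] -5.925365687249327 0.000975037717616712 0.07704247354203851
edge [-0.1026  0.0241] -5.859664303382502 0.0009509658937517594 -0.042761095905537484
210 [248] [0.4844 0.0773 0.01  ]
214 [248] [0.4846 0.0645 0.01  ]
218 [249] [0.4816 0.0516 0.01  ]
222 [250] [0.4785 0.0387 0.01  ]
226 [] 
230 [257] [0.4568 0.0127 0.01  ]
234 [257] [ 0.4569 -0.      0.01  ]
238 [] 
mat ((157.5, 240.0), (78.0, 85.0), 90.0) [0.5068 0.2484 0.004 ] [array([0.6326, 0.3955, 0.004 ]), array([0.635 , 0.1156, 0.004 ]), array([0.3855, 0.1067, 0.004 ]), array([0.3824, 0.3773, 0.004 ])]
```

```bash
python3 - <<'E'
from h import *
sd=cv2.imread('pics/side0.png'); im=cv2.imread('pics/top0.png')
a=cv2.resize(sd[180:250,215:265],(500,560)[::1],interpolation=0); b=cv2.resize(im[170:205,210:250],(300,262),interpolation=0)
a=cv2.resize(sd[180:240,215:265],(500,600),interpolation=0)
o=np.zeros((600,800,3),np.uint8);o[:,:500]=a;o[:262,500:]=b; cv2.imwrite('pics/z.png',o)
print(cam('top')[1].T@-cam('top')[2],cam('side')[1].T@-cam('side')[2])
for n in('top','side'):print(n,[proj(n,p).round(1).tolist() for p in((.650,.0165,.036),(.650,.0165,.163),(.650,.0165,.010))])
E
```

```text
[ 0.45394431 -0.08988367  1.24994301] [0.03278308 0.96848402 0.78851234]
top [[229.5, 195.2], [225.8, 188.1], [230.2, 196.4]]
side [[237.9, 232.9], [237.3, 192.6], [238.0, 240.7]]
```

View pics/z.png

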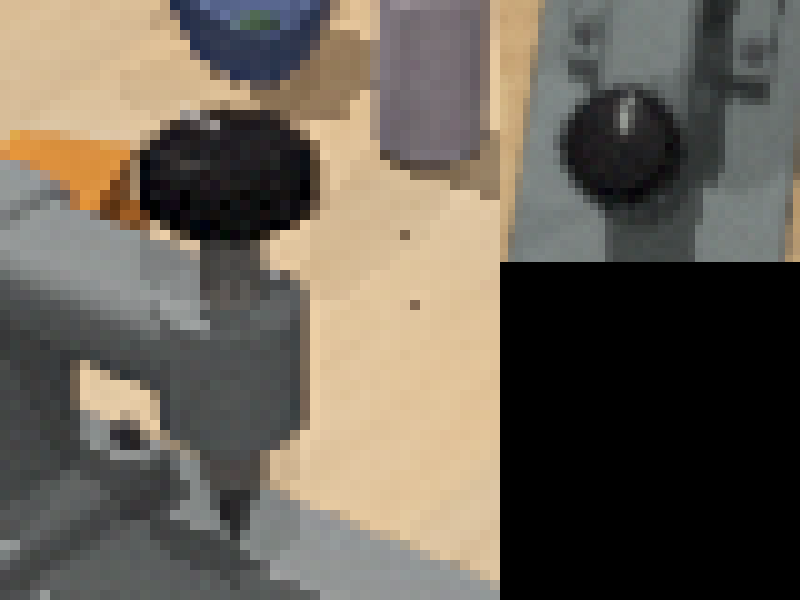

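```bash
cat >> h.py <<'E'
def plan(x,y,z,yaw):
    o=env.get_obs(); p=o['tool_pos']; y0=o['tool_rot'][2]
    d=np.array([x,y,z])-p; s=((y0-yaw+180)%360-180)/4; a=np.radians(yaw)
    print('t %.1f pos'%o['time_s'],p.round(4),'rot',np.round(o['tool_rot'],2),'F',np.round(o['force'],1),'w',round(o['grip_width'],4),'q7',round(o['qpos'][6],1))
    print('spin rows %.3f, then tx %.3f ty %.3f tz %.3f'%(s,(d[0]*np.cos(a)+d[1]*np.sin(a))/.05,(d[0]*np.sin(a)-d[1]*np.cos(a))/.05,-d[2]/.05))
E
python3 -m pendant '[{"spin":1},{"spin":1},{"spin":1},{"spin":1},{"spin":1},{"spin":1},{"spin":0.28}]'
python3 -c "from h import *;plan(.5462,-.2266,.15,-10.6)"
```

```text
t 0.1 pos [ 0.163  -0.6287  0.2113] rot [-1.799e+02  1.000e-02  1.454e+01] F [-0.7  0.2 -1. ] w 0.087 q7 -3.3
spin rows 6.286, then tx 6.053 ty -9.315 tz 1.226invalid input at $[0]: expected keys tx, ty, tz, spin, claw
```

```bash
python3 -m pendant '[{"tx":0,"ty":0,"tz":0,"spin":1,"claw":0},{"tx":0,"ty":0,"tz":0,"spin":1,"claw":0},{"tx":0,"ty":0,"tz":0,"spin":1,"claw":0},{"tx":0,"ty":0,"tz":0,"spin":1,"claw":0},{"tx":0,"ty":0,"tz":0,"spin":1,"claw":0},{"tx":0,"ty":0,"tz":0,"spin":1,"claw":0},{"tx":0,"ty":0,"tz":0,"spin":0.28,"claw":0}]'
python3 -m pendant '[{"tx":0.605,"ty":-0.93,"tz":0.12,"spin":0,"claw":0},{"tx":0.605,"ty":-0.93,"tz":0.12,"spin":0,"claw":0},{"tx":0.605,"ty":-0.93,"tz":0.12,"spin":0,"claw":0},{"tx":0.605,"ty":-0.93,"tz":0.12,"spin":0,"claw":0},{"tx":0.605,"ty":-0.93,"tz":0.12,"spin":0,"claw":0},{"tx":0.605,"ty":-0.93,"tz":0.12,"spin":0,"claw":0},{"tx":0.605,"ty":-0.93,"tz":0.12,"spin":0,"claw":0},{"tx":0.605,"ty":-0.93,"tz":0.12,"spin":0,"claw":0},{"tx":0.605,"ty":-0.93,"tz":0.12,"spin":0,"claw":0},{"tx":0.605,"ty":-0.93,"tz":0.12,"spin":0,"claw":0}]'
python3 -c "
from h import *
plan(.5462,-.2266,.02,-10.6)
for r,b in bars(snap('top','a1.png')):print(r,onz('top',r[0],.014))"
```

```text
time_s: 0.98
tool_pos: [0.1631, -0.6289, 0.2117]
tool_rot: [-180.0, 0.0, -10.6]
force: [0.3, -0.2, 0.2]
grip_width: 0.0871
grasp_force: 0.0
time_s: 2.22
tool_pos: [0.5468, -0.2264, 0.1521]
tool_rot: [180.0, -0.0, -10.6]
force: [0.3, -0.8, 0.3]
grip_width: 0.0871
grasp_force: 0.0
t 2.2 pos [ 0.5468 -0.2264  0.1521] rot [ 1.7998e+02 -1.0000e-02 -1.0550e+01] F [ 0.3 -0.8  0.3] w 0.0871 q7 -85.0
spin rows 0.012, then tx -0.012 ty 0.006 tz 2.641
((248.0, 254.0), (10.0, 52.0), 90.0) [ 0.46522154 -0.04456632  0.014     ]
((371.2643127441406, 242.59873962402344), (9.137030601501465, 53.144683837890625), 2.0454084873199463) [ 0.50511278 -0.43492871  0.014     ]
```

```bash
python3 -m pendant '[{"tx":0,"ty":0,"tz":0.9,"spin":0,"claw":0},{"tx":0,"ty":0,"tz":0.9,"spin":0,"claw":0},{"tx":0,"ty":0,"tz":0.6,"spin":0,"claw":0},{"tx":0,"ty":0,"tz":0.24,"spin":0,"claw":0},{"tx":0,"ty":0,"tz":0,"spin":0,"claw":1},{"tx":0,"ty":0,"tz":0,"spin":0,"claw":1},{"tx":0,"ty":0,"tz":0,"spin":0,"claw":1},{"tx":0,"ty":0,"tz":0,"spin":0,"claw":1},{"tx":0,"ty":0,"tz":0,"spin":0,"claw":1},{"tx":0,"ty":0,"tz":0,"spin":0,"claw":1}]' 40
python3 -m pendant '[{"tx":0,"ty":0,"tz":0,"spin":0,"claw":1},{"tx":0,"ty":0,"tz":-0.4,"spin":0,"claw":1},{"tx":0,"ty":0,"tz":-1,"spin":0,"claw":1}]'
```

```text
time_s: 3.52
tool_pos: [0.5459, -0.2277, 0.0204]
tool_rot: [180.0, -0.0, -10.6]
force: [-0.4, -0.1, -0.5]
grip_width: 0.0351
grasp_force: 0.0
time_s: 3.9
tool_pos: [0.5441, -0.227, 0.0897]
tool_rot: [-179.9, 0.3, -10.6]
force: [0.7, -0.3, -0.3]
grip_width: 0.0056
grasp_force: 0.0
```

```bash
python3 -m pendant '[{"tx":0,"ty":0,"tz":-1,"spin":0,"claw":0},{"tx":0,"ty":1,"tz":-1,"spin":0,"claw":0},{"tx":0,"ty":1,"tz":-1,"spin":0,"claw":0},{"tx":0,"ty":1,"tz":0,"spin":0,"claw":0},{"tx":-1,"ty":1,"tz":0,"spin":0,"claw":0},{"tx":-1,"ty":1,"tz":0,"spin":0,"claw":0},{"tx":-1,"ty":1,"tz":0,"spin":0,"claw":0},{"tx":-1,"ty":1,"tz":0,"spin":0,"claw":0}]'
python3 - <<'E'
from h import *
im=snap('top','t2.png'); sd=snap('side','s2.png')
for r,b in bars(im):print(r,onz('top',r[0],.014))
cv2.imwrite('pics/v2.png',np.hstack([cv2.resize(im[160:300,220:420],(400,280)),cv2.resize(sd[130:270,200:400],(400,280))]))
E
```

```text
time_s: 4.9
tool_pos: [0.3128, -0.506, 0.2306]
tool_rot: [179.9, -0.1, -10.6]
force: [0.3, -1.1, -0.3]
grip_width: 0.0777
grasp_force: 0.0
((248.0, 254.0), (10.0, 52.0), 90.0) [ 0.46522154 -0.04456632  0.014     ]
((371.2753601074219, 242.56576538085938), (9.10486888885498, 53.22277069091797), 2.12109637260437) [ 0.50521691 -0.4349676   0.014     ]
((305.2718200683594, 228.95974731445312), (9.210622787475586, 61.925506591796875), 10.007979393005371) [ 0.54622453 -0.22655536  0.014     ]
```

View pics/v2.png

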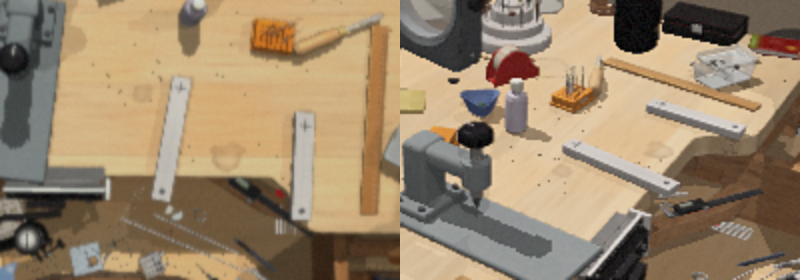

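The picture shows both bars untouched (long-bar cross at crop (180,85), mid at (304,125)); I lifted before the slow fingers had closed. Going back and waiting longer.

```bash
python3 -m pendant '[{"tx":1,"ty":-1,"tz":0,"spin":0,"claw":0},{"tx":1,"ty":-1,"tz":0,"spin":0,"claw":0},{"tx":1,"ty":-1,"tz":0,"spin":0,"claw":0},{"tx":1,"ty":-1,"tz":0,"spin":0,"claw":0},{"tx":0,"ty":-1,"tz":0,"spin":0,"claw":0},{"tx":0,"ty":-1,"tz":1,"spin":0,"claw":0},{"tx":0,"ty":-0.5,"tz":1,"spin":0,"claw":0},{"tx":0,"ty":0,"tz":0,"spin":0,"claw":0}]'
python3 -c "
from h import *
plan(.5462,-.2266,.02,-10.6)"
```

```text
time_s: 6.0
tool_pos: [0.5405, -0.2425, 0.1319]
tool_rot: [-179.9, 0.4, -10.3]
force: [-0.4, -1.0, 1.0]
grip_width: 0.0868
grasp_force: 0.0
t 6.0 pos [ 0.5405 -0.2425  0.1319] rot [-179.86    0.38  -10.29] F [-0.4 -1.   1. ] w 0.0868 q7 -83.4
spin rows 0.078, then tx 0.053 ty -0.333 tz 2.239
```

```bash
python3 -m pendant '[{"tx":0.05,"ty":-0.33,"tz":0,"spin":0,"claw":0},{"tx":0,"ty":0,"tz":0,"spin":0,"claw":0},{"tx":0,"ty":0,"tz":0.5,"spin":0,"claw":0},{"tx":0,"ty":0,"tz":0.5,"spin":0,"claw":0},{"tx":0,"ty":0,"tz":0,"spin":0,"claw":0}]'
python3 -c "
from h import *
plan(.5462,-.2266,.02,-10.6)"
```

```text
time_s: 6.62
tool_pos: [0.547, -0.2316, 0.084]
tool_rot: [-180.0, 0.1, -10.7]
force: [0.1, 0.4, -0.6]
grip_width: 0.0869
grasp_force: 0.0
t 6.6 pos [ 0.547  -0.2316  0.084 ] rot [-1.800e+02  1.000e-01 -1.066e+01] F [ 0.1  0.4 -0.6] w 0.0869 q7 -86.0
spin rows -0.015, then tx -0.034 ty -0.096 tz 1.281
```

```bash
python3 -m pendant '[{"tx":-0.03,"ty":-0.1,"tz":0.5,"spin":0,"claw":0},{"tx":0,"ty":0,"tz":0.5,"spin":0,"claw":0},{"tx":0,"ty":0,"tz":0.28,"spin":0,"claw":0},{"tx":0,"ty":0,"tz":0,"spin":0,"claw":1},{"tx":0,"ty":0,"tz":0,"spin":0,"claw":1},{"tx":0,"ty":0,"tz":0,"spin":0,"claw":1},{"tx":0,"ty":0,"tz":0,"spin":0,"claw":1},{"tx":0,"ty":0,"tz":0,"spin":0,"claw":1},{"tx":0,"ty":0,"tz":0,"spin":0,"claw":1},{"tx":0,"ty":0,"tz":0,"spin":0,"claw":1}]' 40
python3 -m pendant '[{"tx":0,"ty":0,"tz":0,"spin":0,"claw":1},{"tx":0,"ty":0,"tz":0,"spin":0,"claw":1},{"tx":0,"ty":0,"tz":0,"spin":0,"claw":1},{"tx":0,"ty":0,"tz":0,"spin":0,"claw":1}]'
```

```text
time_s: 7.88
tool_pos: [0.5472, -0.2256, 0.0204]
tool_rot: [180.0, 0.0, -10.6]
force: [0.4, -0.1, -0.9]
grip_width: 0.0253
grasp_force: 0.0
time_s: 8.38
tool_pos: [0.5473, -0.2256, 0.0204]
tool_rot: [180.0, -0.0, -10.6]
force: [0.8, -0.0, 0.2]
grip_width: 0.0004
grasp_force: 0.0
```

```bash
python3 - <<'E'
from h import *
im=snap('top','t3.png'); sd=snap('side','s3.png')
print(proj('top',[.5473,-.2256,.02]),proj('side',[.5473,-.2256,.02]))
cv2.imwrite('pics/v3.png',np.hstack([cv2.resize(im[130:320,220:420],(400,380)),cv2.resize(sd[80:270,200:400],(400,380))]))
E
```

```text
[305.1749885  228.47919272] [309.04445297 209.3881773 ]
```

View pics/v3.png

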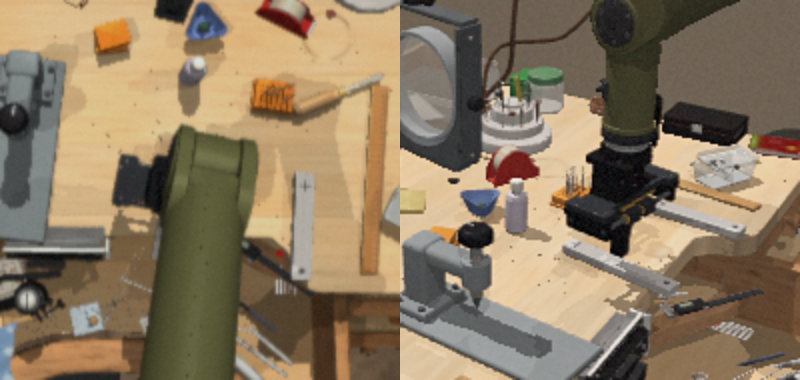

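```bash
python3 - <<'E'
from h import *
sd=cv2.imread('pics/s3.png')
for z in(0.003,.014,.0204): print(z,proj('side',[.5473,-.2256,z]).round(1))
print(tri((309.8,203.5),(287,203)),tri((372.2,222.6),(330,183.7)))
cv2.imwrite('pics/v4.png',cv2.resize(sd[160:235,270:350],(640,600),interpolation=0))
E
```

```text
0.003 [308.7 214.1]
0.014 [308.9 211.1]
0.0204 [309.1 209.3]
(array([ 0.6301232 , -0.24221179,  0.00914595]), np.float64(0.002007348914654083)) (array([ 0.56982916, -0.44296548,  0.00440282]), np.float64(0.0006798809844817594))
```

View pics/v4.png

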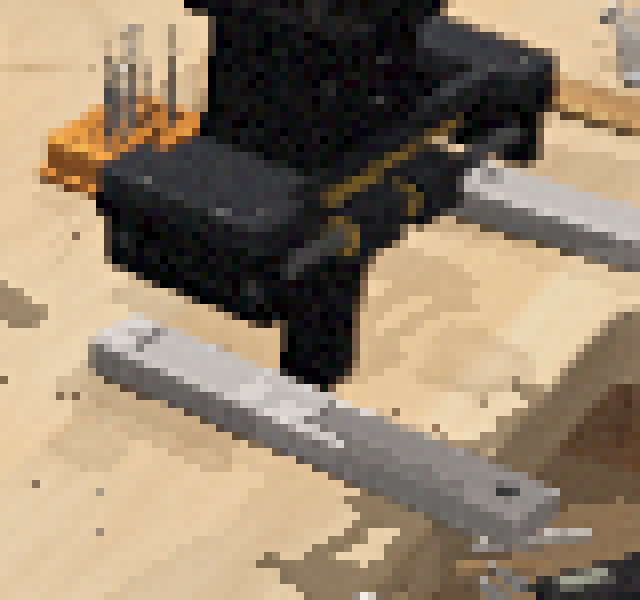

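The fingertips show at about px (309, 208.5), just above the bar's far edge, so they sit roughly 20 mm higher than the TCP reading implies. I'll check by feeling down gently.

```bash
for i in 1; do python3 -m pendant '[{"tx":0,"ty":0,"tz":0.06,"spin":0,"claw":1},{"tx":0,"ty":0,"tz":0,"spin":0,"claw":1}]' 10; done
python3 -m pendant '[{"tx":0,"ty":0,"tz":0.06,"spin":0,"claw":1},{"tx":0,"ty":0,"tz":0,"spin":0,"claw":1}]'
python3 -m pendant '[{"tx":0,"ty":0,"tz":0.06,"spin":0,"claw":1},{"tx":0,"ty":0,"tz":0,"spin":0,"claw":1}]'
```

```text
time_s: 8.72
tool_pos: [0.547, -0.2255, 0.017]
tool_rot: [-180.0, 0.0, -10.6]
force: [-0.6, -0.0, -0.0]
grip_width: 0.0006
grasp_force: 0.0
time_s: 8.98
tool_pos: [0.5471, -0.2255, 0.0141]
tool_rot: [-180.0, 0.0, -10.6]
force: [0.5, -0.5, -0.4]
grip_width: 0.0002
grasp_force: 0.0
time_s: 9.22
tool_pos: [0.547, -0.2255, 0.0111]
tool_rot: [-180.0, 0.0, -10.6]
force: [-0.1, -0.5, 0.1]
grip_width: 0.0006
grasp_force: 0.0
```

```bash
python3 -m pendant '[{"tx":0,"ty":0,"tz":0.06,"spin":0,"claw":1},{"tx":0,"ty":0,"tz":0,"spin":0,"claw":1}]'
python3 -m pendant '[{"tx":0,"ty":0,"tz":0.04,"spin":0,"claw":1},{"tx":0,"ty":0,"tz":0,"spin":0,"claw":1}]'
python3 - <<'E'
from h import *
sd=snap('side','s5.png')
cv2.imwrite('pics/v5.png',cv2.resize(sd[160:235,270:350],(640,600),interpolation=0))
E
```

```text
time_s: 9.48
tool_pos: [0.5471, -0.2255, 0.0081]
tool_rot: [-180.0, 0.0, -10.6]
force: [-0.2, -0.1, -0.6]
grip_width: 0.0005
grasp_force: 0.0
time_s: 9.72
tool_pos: [0.5472, -0.2255, 0.0062]
tool_rot: [180.0, 0.0, -10.6]
force: [0.3, -0.4, 0.5]
grip_width: 0.0002
grasp_force: 0.0
```

View pics/v5.png

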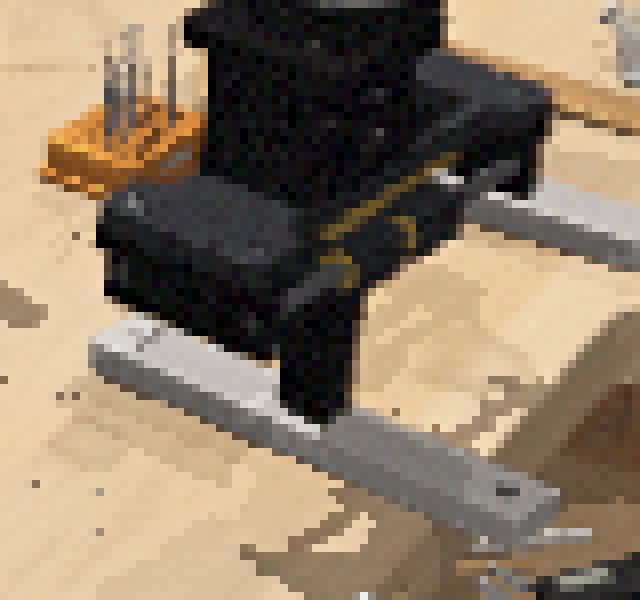

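The fingertips now cover the bar's top at about px (309.5, 212.5), nearly touching. The tool really is about 25 mm higher than reported.

```bash
python3 -m pendant '[{"tx":0,"ty":0,"tz":0.03,"spin":0,"claw":1},{"tx":0,"ty":0,"tz":0,"spin":0,"claw":1}]' | grep -E 'pos|force:'
python3 -m pendant '[{"tx":0,"ty":0,"tz":0.03,"spin":0,"claw":1},{"tx":0,"ty":0,"tz":0,"spin":0,"claw":1}]'| grep -E 'pos|force:'
python3 -m pendant '[{"tx":0,"ty":0,"tz":0.03,"spin":0,"claw":1},{"tx":0,"ty":0,"tz":0,"spin":0,"claw":1}]'| grep -E 'pos|force:'
```

```text
tool_pos: [0.5472, -0.2255, 0.0048]
force: [-0.2, -0.5, 0.7]
grasp_force: 0.0
tool_pos: [0.5475, -0.2256, 0.0042]
force: [-0.9, 0.8, 4.8]
grasp_force: 2.4
tool_pos: [0.5475, -0.2257, 0.0041]
force: [-5.2, 2.1, 14.2]
grasp_force: 7.0
```

```bash
python3 -m pendant '[{"tx":0,"ty":0,"tz":-0.5,"spin":0,"claw":1},{"tx":0,"ty":0,"tz":0,"spin":0,"claw":0},{"tx":0,"ty":0,"tz":0,"spin":0,"claw":0},{"tx":0,"ty":0,"tz":0,"spin":0,"claw":0},{"tx":0,"ty":0,"tz":0,"spin":0,"claw":0},{"tx":0,"ty":0,"tz":0,"spin":0,"claw":0},{"tx":0,"ty":0,"tz":0,"spin":0,"claw":0},{"tx":0,"ty":0,"tz":0,"spin":0,"claw":0},{"tx":0,"ty":0,"tz":0,"spin":0,"claw":0}]'
python3 -c "
from h import *
plan(.5462,-.2266,-.006,-10.6)"
```

```text
time_s: 11.65
tool_pos: [0.5473, -0.2256, 0.027]
tool_rot: [180.0, -0.0, -10.6]
force: [0.2, -0.1, 0.7]
grip_width: 0.0729
grasp_force: 0.0
t 11.7 pos [ 0.5473 -0.2256  0.027 ] rot [179.99  -0.   -10.58] F [ 0.2 -0.1  0.7] w 0.0729 q7 -87.7
spin rows 0.005, then tx -0.019 ty 0.024 tz 0.659
```

```bash
python3 -m pendant '[{"tx":-0.02,"ty":0.02,"tz":0.3,"spin":0,"claw":0},{"tx":0,"ty":0,"tz":0.3,"spin":0,"claw":0},{"tx":0,"ty":0,"tz":0.06,"spin":0,"claw":0},{"tx":0,"ty":0,"tz":0,"spin":0,"claw":1},{"tx":0,"ty":0,"tz":0,"spin":0,"claw":1},{"tx":0,"ty":0,"tz":0,"spin":0,"claw":1},{"tx":0,"ty":0,"tz":0,"spin":0,"claw":1},{"tx":0,"ty":0,"tz":0,"spin":0,"claw":1},{"tx":0,"ty":0,"tz":0,"spin":0,"claw":1},{"tx":0,"ty":0,"tz":0,"spin":0,"claw":1}]' 40
python3 -m pendant '[{"tx":0,"ty":0,"tz":0,"spin":0,"claw":1},{"tx":0,"ty":0,"tz":0,"spin":0,"claw":1},{"tx":0,"ty":0,"tz":0,"spin":0,"claw":1},{"tx":0,"ty":0,"tz":0,"spin":0,"claw":1}]'
```

```text
time_s: 12.9
tool_pos: [0.5461, -0.2264, -0.006]
tool_rot: [180.0, 0.0, -10.6]
force: [-0.4, -0.2, 0.3]
grip_width: 0.0293
grasp_force: 40.0
time_s: 13.4
tool_pos: [0.5461, -0.2264, -0.006]
tool_rot: [180.0, -0.0, -10.6]
force: [0.4, 0.0, 1.1]
grip_width: 0.0294
grasp_force: 40.0
```

```bash
python3 -m pendant '[{"tx":0,"ty":0,"tz":-0.3,"spin":0,"claw":1},{"tx":0,"ty":0,"tz":-0.5,"spin":0,"claw":1},{"tx":0,"ty":0,"tz":-0.4,"spin":-0.6,"claw":1},{"tx":0,"ty":0,"tz":0,"spin":-0.57,"claw":1}]'
python3 -c "
from h import *
plan(.5088,.0311,.054,-5.9)"
```

```text
time_s: 13.9
tool_pos: [0.5478, -0.2269, 0.0568]
tool_rot: [179.9, -0.2, -5.8]
force: [-0.4, -0.1, -1.6]
grip_width: 0.0297
grasp_force: 40.0
t 13.9 pos [ 0.5478 -0.2269  0.0568] rot [179.91  -0.24  -5.82] F [-0.4 -0.1 -1.6] w 0.0297 q7 -82.4
spin rows 0.020, then tx -1.306 ty -5.052 tz 0.057
```

```bash
python3 -m pendant '[{"tx":-0.3,"ty":-0.4,"tz":0,"spin":0,"claw":1},{"tx":-0.3,"ty":-0.7,"tz":0,"spin":0,"claw":1},{"tx":-0.3,"ty":-0.7,"tz":0,"spin":0,"claw":1},{"tx":-0.2,"ty":-0.7,"tz":0,"spin":0,"claw":1},{"tx":-0.2,"ty":-0.7,"tz":0,"spin":0,"claw":1},{"tx":0,"ty":-0.7,"tz":0,"spin":0,"claw":1},{"tx":0,"ty":-0.7,"tz":0,"spin":0,"claw":1},{"tx":0,"ty":-0.45,"tz":0,"spin":0,"claw":1},{"tx":0,"ty":0,"tz":0,"spin":0,"claw":1},{"tx":0,"ty":0,"tz":0,"spin":0,"claw":1}]'
python3 -c "
from h import *
plan(.5088,.0311,.007,-5.9)
im=snap('top','t6.png'); print([ (r,onz('top',r[0],.014)) for r,b in bars(im)])"
```

```text
time_s: 15.15
tool_pos: [0.5074, 0.0303, 0.0542]
tool_rot: [179.9, -0.0, -5.9]
force: [-0.1, 0.5, -1.5]
grip_width: 0.0296
grasp_force: 40.0
t 15.2 pos [0.5074 0.0303 0.0542] rot [ 1.7994e+02 -1.0000e-02 -5.9400e+00] F [-0.1  0.5 -1.5] w 0.0296 q7 -108.4
spin rows -0.010, then tx 0.026 ty -0.018 tz 0.944
[(((371.283447265625, 242.56369018554688), (9.101340293884277, 53.144683837890625), 2.0454084873199463), array([ 0.50522371, -0.43499338,  0.014     ]))]
```

```bash
python3 -m pendant '[{"tx":0.03,"ty":-0.02,"tz":0.4,"spin":0,"claw":1},{"tx":0,"ty":0,"tz":0.4,"spin":0,"claw":1},{"tx":0,"ty":0,"tz":0.14,"spin":0,"claw":1},{"tx":0.3,"ty":0,"tz":0,"spin":0,"claw":1},{"tx":0.3,"ty":0,"tz":0,"spin":0,"claw":1},{"tx":0.3,"ty":0,"tz":0,"spin":0,"claw":1},{"tx":0.2,"ty":0,"tz":0,"spin":0,"claw":1},{"tx":0,"ty":0,"tz":0,"spin":0,"claw":1},{"tx":0,"ty":0,"tz":0,"spin":0,"claw":1}]'
python3 - <<'E'
from h import *
sd=snap('side','s7.png'); im=snap('top','t7.png')
cv2.imwrite('pics/v7.png',np.hstack([cv2.resize(sd[205:265,210:260],(500,600),interpolation=0),cv2.resize(sd[150:300,200:275],(300,600),interpolation=0)]))
for z in(.024,.027,.036):print(z,proj('side',(.650,.0165,z)))
plan(.5684,.0249,.003,-5.9)
E
```

```text
time_s: 16.32
tool_pos: [0.5631, 0.0269, 0.0067]
tool_rot: [180.0, 0.1, -5.9]
force: [-0.4, 0.0, -1.6]
grip_width: 0.0294
grasp_force: 40.0
0.024 [237.92140134 236.52482082]
0.027 [237.90949955 235.62245457]
0.036 [237.87363998 232.90366612]
t 16.4 pos [0.5631 0.0268 0.0068] rot [ 1.7998e+02  4.0000e-02 -5.8800e+00] F [ 0.1 -0.6 -1.1] w 0.0295 q7 -111.5
spin rows 0.006, then tx 0.109 ty 0.027 tz 0.076
```

View pics/v7.png

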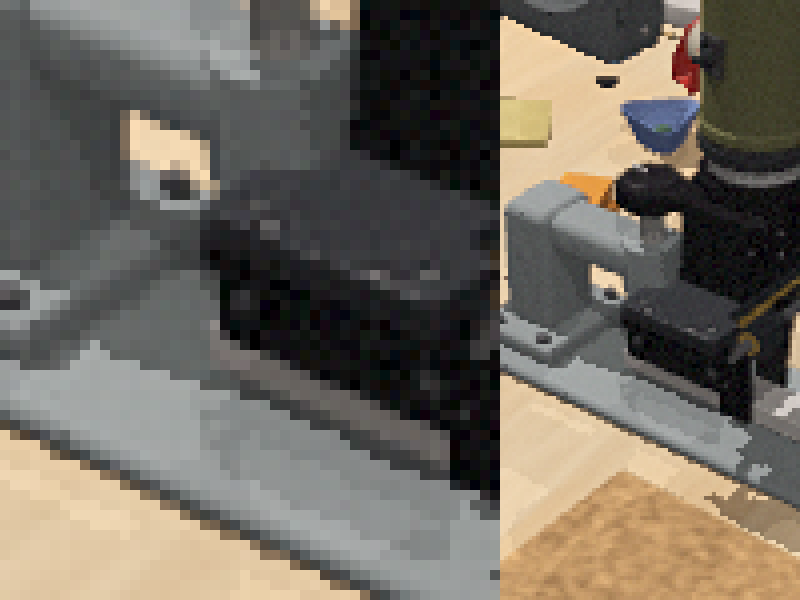

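```bash
python3 -m pendant '[{"tx":0.09,"ty":0.03,"tz":0,"spin":0,"claw":1},{"tx":0,"ty":0,"tz":0,"spin":0,"claw":1},{"tx":0,"ty":0,"tz":0.05,"spin":0,"claw":1},{"tx":0,"ty":0,"tz":0,"spin":0,"claw":1}]'
python3 -m pendant '[{"tx":0,"ty":0,"tz":0,"spin":0,"claw":0.4},{"tx":0,"ty":0,"tz":0,"spin":0,"claw":0.4},{"tx":0,"ty":0,"tz":0,"spin":0,"claw":0.4},{"tx":0,"ty":0,"tz":0,"spin":0,"claw":0.4},{"tx":0,"ty":0,"tz":0,"spin":0,"claw":0.4},{"tx":0,"ty":0,"tz":-0.5,"spin":0,"claw":0.4},{"tx":-0.5,"ty":0,"tz":-0.8,"spin":0,"claw":0.4},{"tx":-0.8,"ty":0,"tz":-0.8,"spin":0,"claw":0.4},{"tx":0,"ty":0,"tz":-0.8,"spin":0,"claw":0.4},{"tx":0,"ty":0,"tz":-0.8,"spin":0,"claw":0.4}]'
python3 - <<'E'
from h import *
sd=snap('side','s8.png')
cv2.imwrite('pics/v8.png',np.hstack([cv2.resize(sd[205:265,210:260],(500,600),interpolation=0),cv2.resize(sd[150:300,200:275],(300,600),interpolation=0)]))
E
```

```text
time_s: 16.92
tool_pos: [0.5677, 0.0247, 0.0041]
tool_rot: [180.0, 0.0, -5.9]
force: [-0.6, 0.6, -2.5]
grip_width: 0.0297
grasp_force: 40.0
time_s: 18.18
tool_pos: [0.5028, 0.0314, 0.1909]
tool_rot: [179.9, -0.0, -5.9]
force: [0.5, 0.1, -0.9]
grip_width: 0.0525
grasp_force: 0.0
```

View pics/v8.png

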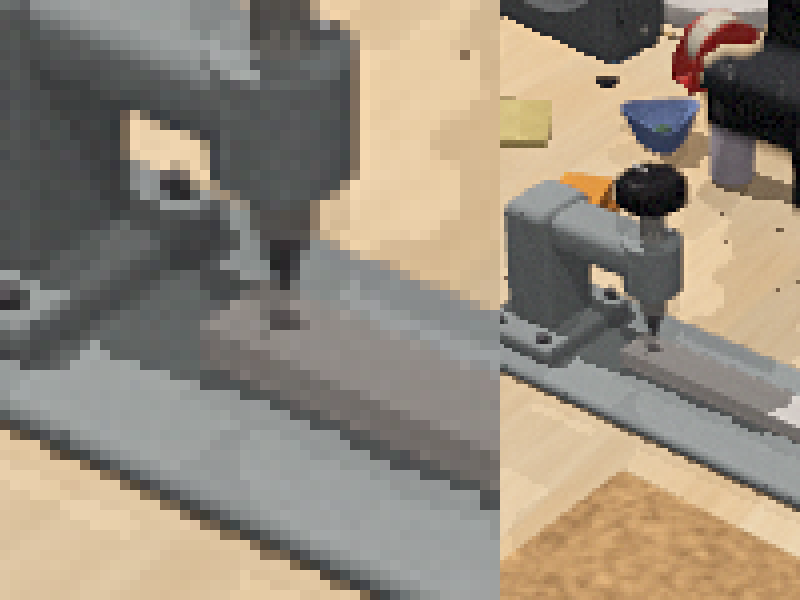

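```bash
python3 -m pendant '[{"tx":0,"ty":0.7,"tz":0,"spin":0,"claw":1},{"tx":0,"ty":0.8,"tz":0,"spin":0,"claw":1},{"tx":0,"ty":0.8,"tz":0,"spin":0,"claw":1},{"tx":0,"ty":0.8,"tz":0,"spin":0,"claw":1},{"tx":0,"ty":0.8,"tz":0,"spin":0,"claw":1},{"tx":0,"ty":0.8,"tz":0,"spin":0,"claw":1},{"tx":0,"ty":0,"tz":0,"spin":0,"claw":1}]' | head -2
cat > chk.py <<'E'
from h import *
np.set_printoptions(precision=4,suppress=True)
im=np.mean([snap('top').astype(float) for _ in range(4)],0).astype(np.float32); sd=np.mean([snap('side').astype(float) for _ in range(4)],0).astype(np.uint8)
g=im.mean(2); sat=im.max(2)-im.min(2)
a=np.radians(-5.9); n=np.array([-np.sin(a),np.cos(a)])
# bed edges: saturation step; bar edges: brightness step
def edge(sig,v,u0,u1):
    d=np.abs(np.gradient(cv2.GaussianBlur(sig[v:v+1],(5,1),.8)[0]))[u0:u1]; k=d.argmax(); s=d[max(k-2,0):k+3]
    return u0+(np.arange(max(k-2,0),max(k-2,0)+len(s))*s).sum()/s.sum()
B=[]
for v in range(210,244,3):
    c=proj('top',[0,0,.01]); 
    # predicted columns
    x=onz('top',(228,v),.01)[0]; yc=.0165-(x-.65)*.1033
    pu=lambda off,z:proj('top',[x,yc+off,z])[0]
    L,R=[edge(sat,v,int(pu(o,.01))-4,int(pu(o,.01))+5) for o in(.06,-.06)]
    l,r=[edge(g,v,int(round(pu(o,.024)))-3,int(round(pu(o,.024)))+4) for o in(.015,-.015)]
    f=lambda u,z:(onz('top',(u,v),z)[:2]-[.65,.0165])@n
    B.append([f(L,.01),f(R,.01),f(l,.024),f(r,.024)])
B=np.array(B)*1000; print(B.round(1)); m=np.median(B,0); print('med',m,'bed c %.2f bar c %.2f'%(m[:2].mean(),m[2:].mean()))
mk=subdark(sd,(238,237),2); print('mark side',mk, 'onz.024',onz('side',mk,.024)[:2])
cv2.imwrite('pics/sd.png',sd)
gg=cv2.cvtColor(sd,6); print(gg[228:241,231:246])
E
python3 chk.py
```

```text
time_s: 19.1
tool_pos: [0.478, -0.2062, 0.1889]
[[ 60.9 -60.4  21.2 -24. ]
 [ 61.1 -60.   20.  -21. ]
 [ 61.1 -59.8  18.8 -23. ]
 [ 61.1 -59.8  18.7 -21.5]
 [ 61.2 -60.3  19.6 -21.6]
 [ 61.6 -60.5  21.4 -23.2]
 [ 61.4 -60.3  19.7 -14.5]
 [ 60.9 -60.3  13.7 -14.9]
 [ 61.5 -59.7  13.8 -14. ]
 [ 61.  -59.8  13.6 -15. ]
 [ 61.1 -59.6  15.  -14.2]
 [ 60.9 -61.3  14.  -14.6]]
med [ 61.1167 -60.1277  18.7586 -18.0101] bed c 0.49 bar c 0.37
mark side [237.8122 236.5023] onz.024 [0.6503 0.0166]
[[ 57  68  84 138 117  72  72  76  74  80 135 172 188 204 202]
 [ 58  64  78 138 134  82  44  45  47  70 137 137 150 190 207]
 [ 69  78 137 138 134  81  38  41  54 118 136 134 132 138 173]
 [ 80 141 139 136 137 136  33  45  59 142 136 135 133 134 151]
 [ 70  70  84 140 140 139  85  42  74 139 134 132 133 134 153]
 [ 69  68  66  75  86 104  81  43 109 139 134 132 132 134 152]
 [ 67  66  72 104 103 104 106 102 108 137 131 131 133 151 153]
 [ 87  85 146 135 134 109 106 110 141 138 134 135 138 138 153]
 [118 136 138 135 133 104  77  79  90 139 137 135 135 148 140]
 [139 136 134 133 137 132  71  70  77 111 136 135 134 134 135]
 [107 120 135 133 131 112 138 138 135 134 135 134 136 135 137]
 [105 102 102 120 133 133 133 136 134 137 134 134 135 136 136]
 [105 103 104 103 104 108 124 139 132 134 133 136 137 136 134]]
```

```bash
python3 -m pendant '[{"tx":0,"ty":-0.8,"tz":0,"spin":0,"claw":0.4},{"tx":0,"ty":-0.8,"tz":0,"spin":0,"claw":0.4},{"tx":0,"ty":-0.8,"tz":0,"spin":0,"claw":0.4},{"tx":0,"ty":-0.8,"tz":0,"spin":0,"claw":0.4},{"tx":0,"ty":-0.8,"tz":0,"spin":0,"claw":0.4},{"tx":0,"ty":-0.7,"tz":0,"spin":0,"claw":0.4},{"tx":0.5,"ty":0,"tz":0.5,"spin":0,"claw":0.4},{"tx":0.7,"ty":0,"tz":0.6,"spin":0,"claw":0.4},{"tx":0,"ty":0,"tz":0.6,"spin":0,"claw":0.4},{"tx":0,"ty":0,"tz":0,"spin":0,"claw":0.4}]'
python3 -c "
from h import *
plan(.5678,.0255,.004,-5.9)"
```

```text
time_s: 20.75
tool_pos: [0.5609, 0.0257, 0.1019]
tool_rot: [-180.0, 0.3, -5.8]
force: [-0.6, -0.4, -0.1]
grip_width: 0.0522
grasp_force: 0.0
t 20.8 pos [0.5609 0.0257 0.1019] rot [-180.      0.33   -5.85] F [-0.6 -0.4 -0.1] w 0.0522 q7 -108.2
spin rows 0.014, then tx 0.137 ty -0.011 tz 1.959
```

```bash
python3 -m pendant '[{"tx":0.13,"ty":-0.01,"tz":0.5,"spin":0,"claw":0.4},{"tx":0,"ty":0,"tz":0.5,"spin":0,"claw":0.4},{"tx":0,"ty":0,"tz":0.5,"spin":0,"claw":0.4},{"tx":0,"ty":0,"tz":0.2,"spin":0,"claw":0.4},{"tx":0,"ty":0,"tz":0,"spin":0,"claw":0.4},{"tx":0,"ty":0,"tz":0,"spin":0,"claw":0.4}]'
python3 -c "
from h import *
plan(.5678,.0255,.0042,-5.9)"
```

```text
time_s: 21.5
tool_pos: [0.5707, 0.0252, 0.0209]
tool_rot: [-180.0, -0.1, -5.9]
force: [-0.8, 0.2, 1.0]
grip_width: 0.0522
grasp_force: 0.0
t 21.5 pos [0.5707 0.0252 0.0209] rot [-1.80e+02 -1.40e-01 -5.89e+00] F [-0.8  0.2  1. ] w 0.0522 q7 -111.3
spin rows 0.002, then tx -0.058 ty 0.000 tz 0.335
```

```bash
python3 -m pendant '[{"tx":-0.058,"ty":0,"tz":0.2,"spin":0,"claw":0.4},{"tx":0,"ty":0,"tz":0.135,"spin":0,"claw":0.4},{"tx":0,"ty":0,"tz":0,"spin":0,"claw":1},{"tx":0,"ty":0,"tz":0,"spin":0,"claw":1},{"tx":0,"ty":0,"tz":0,"spin":0,"claw":1},{"tx":0,"ty":0,"tz":0,"spin":0,"claw":1},{"tx":0,"ty":0,"tz":0,"spin":0,"claw":1},{"tx":0,"ty":0,"tz":0,"spin":0,"claw":1}]' 30
python3 -c "
from h import *
plan(.5678,.0255,.0042,-5.9)"
```

```text
time_s: 22.5
tool_pos: [0.567, 0.0253, 0.0029]
tool_rot: [180.0, -0.0, -5.9]
force: [0.0, -0.9, -0.5]
grip_width: 0.0294
grasp_force: 30.0
t 22.5 pos [0.567  0.0253 0.0029] rot [ 1.8e+02 -3.0e-02 -5.9e+00] F [ 0.  -0.9 -0.5] w 0.0294 q7 -111.9
spin rows -0.000, then tx 0.016 ty -0.005 tz -0.026
```

Shift −0.6 mm along and 0.2 mm left, release, and move clear for a check.

```bash
python3 -m pendant '[{"tx":-0.014,"ty":-0.004,"tz":0,"spin":0,"claw":1},{"tx":0,"ty":0,"tz":0,"spin":0,"claw":1},{"tx":0,"ty":0,"tz":0,"spin":0,"claw":0.4},{"tx":0,"ty":0,"tz":0,"spin":0,"claw":0.4},{"tx":0,"ty":0,"tz":0,"spin":0,"claw":0.4},{"tx":0,"ty":0,"tz":0,"spin":0,"claw":0.4},{"tx":0,"ty":0,"tz":0,"spin":0,"claw":0.4},{"tx":0,"ty":0,"tz":-0.5,"spin":0,"claw":0.4},{"tx":-0.5,"ty":0,"tz":-0.8,"spin":0,"claw":0.4},{"tx":-0.8,"ty":0,"tz":-0.8,"spin":0,"claw":0.4}]' | head -2
python3 -m pendant '[{"tx":0,"ty":0,"tz":-0.8,"spin":0,"claw":1},{"tx":0,"ty":0,"tz":-0.8,"spin":0,"claw":1},{"tx":0,"ty":0.7,"tz":0,"spin":0,"claw":1},{"tx":0,"ty":0.8,"tz":0,"spin":0,"claw":1},{"tx":0,"ty":0.8,"tz":0,"spin":0,"claw":1},{"tx":0,"ty":0.8,"tz":0,"spin":0,"claw":1},{"tx":0,"ty":0.8,"tz":0,"spin":0,"claw":1},{"tx":0,"ty":0.8,"tz":0,"spin":0,"claw":1},{"tx":0,"ty":0,"tz":0,"spin":0,"claw":1}]' | head -2
python3 chk.py
```

```text
time_s: 23.75
tool_pos: [0.5013, 0.0325, 0.1087]
time_s: 24.88
tool_pos: [0.476, -0.2053, 0.1874]
[[ 61.  -60.5  21.3 -21.5]
 [ 61.1 -60.1  20.  -21.3]
 [ 61.1 -59.7  18.8 -20.9]
 [ 61.2 -59.9  18.9 -21.4]
 [ 61.2 -60.2  19.6 -21.8]
 [ 61.6 -60.5  21.3 -23.4]
 [ 61.3 -60.4  19.7 -13.9]
 [ 61.  -60.2  15.5 -14.5]
 [ 61.4 -59.7  14.2 -14.1]
 [ 61.1 -59.8  14.6 -13.4]
 [ 61.  -59.5  14.5 -13.3]
 [ 60.8 -60.9  14.5 -14.1]]
med [ 61.1385 -60.1396  18.8764 -17.71  ] bed c 0.50 bar c 0.58
mark side [237.855  236.5207] onz.024 [0.6502 0.0166]
[[ 60  69  83 137 116  73  73  75  73  80 135 172 188 205 202]
 [ 57  66  76 137 135  82  41  48  43  73 137 137 151 189 206]
 [ 67  79 138 136 133  81  35  43  55 117 136 134 133 138 174]
 [ 81 142 139 136 138 133  34  39  61 140 137 134 133 133 151]
 [ 69  73  83 142 141 138  85  42  72 140 135 134 132 133 152]
 [ 70  70  68  71  81 109  89  48 116 138 135 133 131 134 151]
 [ 69  68  73 104 102 104 103 102 111 134 126 131 134 149 152]
 [ 90  76 124 135 139 137 106 111 137 113 136 136 149 152 152]
 [108 138 135 135 133 106  77  78  92 138 137 135 134 140 140]
 [137 135 135 134 136 131  71  73  78 115 136 135 134 135 135]
 [109 124 138 136 133 137 137 137 132 108 137 135 135 134 135]
 [103 103 106 122 135 130 133 136 137 136 136 136 135 135 135]
 [105 104 105 105 104 119 133 135 133 134 134 135 135 135 134]]
```

```bash
python3 -c "
from h import *
plan(.6497,.0172,.1625,-5.9)"
```

```text
t 25.3 pos [ 0.4775 -0.2005  0.1878] rot [ 1.7999e+02 -1.0000e-02 -5.8000e+00] F [0.4 0.6 0.6] w 0.0005 q7 -77.3
spin rows 0.025, then tx 2.979 ty -4.684 tz 0.506
```

```bash
python3 -m pendant '[{"tx":0.5,"ty":-0.7,"tz":0,"spin":0,"claw":1},{"tx":0.5,"ty":-0.7,"tz":0,"spin":0,"claw":1},{"tx":0.5,"ty":-0.7,"tz":0,"spin":0,"claw":1},{"tx":0.5,"ty":-0.7,"tz":0,"spin":0,"claw":1},{"tx":0.5,"ty":-0.7,"tz":0,"spin":0,"claw":1},{"tx":0.3,"ty":-0.7,"tz":0,"spin":0,"claw":1},{"tx":0.18,"ty":-0.48,"tz":0.2,"spin":0,"claw":1},{"tx":0,"ty":0,"tz":0.2,"spin":0,"claw":1},{"tx":0,"ty":0,"tz":0,"spin":0,"claw":1},{"tx":0,"ty":0,"tz":0,"spin":0,"claw":1}]' | head -4
python3 -c "
from h import *
plan(.6497,.0172,.1545,-5.9)"
```

```text
time_s: 26.52
tool_pos: [0.6493, 0.0141, 0.1679]
tool_rot: [179.9, -0.0, -6.0]
force: [0.4, -0.6, 0.5]
t 26.5 pos [0.6493 0.0141 0.1679] rot [ 1.7993e+02 -1.0000e-02 -6.0300e+00] F [ 0.4 -0.6  0.5] w 0.0004 q7 -107.6
spin rows -0.032, then tx 0.001 ty -0.063 tz 0.268
```

```bash
python3 -m pendant '[{"tx":0,"ty":-0.06,"tz":0.15,"spin":0,"claw":1},{"tx":0,"ty":0,"tz":0.1,"spin":0,"claw":1},{"tx":0,"ty":0,"tz":0.08,"spin":0,"claw":1},{"tx":0,"ty":0,"tz":0.06,"spin":0,"claw":1},{"tx":0,"ty":0,"tz":0,"spin":0,"claw":1}]' | grep -E 'pos|^force'
python3 -m pendant '[{"tx":0,"ty":0,"tz":0.06,"spin":0,"claw":1},{"tx":0,"ty":0,"tz":0.04,"spin":0,"claw":1},{"tx":0,"ty":0,"tz":0,"spin":0,"claw":1}]'| grep -E 'pos|^force'
```

```text
tool_pos: [0.6499, 0.0189, 0.1483]
force: [-0.6, -0.3, 4.0]
tool_pos: [0.6498, 0.019, 0.1431]
force: [-0.4, -0.2, 4.2]
```

```bash
python3 -m pendant '[{"tx":0,"ty":0,"tz":0.04,"spin":0,"claw":1},{"tx":0,"ty":0,"tz":0,"spin":0,"claw":1}]'| grep -E 'pos|^force'
python3 -m pendant '[{"tx":0,"ty":0,"tz":0.03,"spin":0,"claw":1},{"tx":0,"ty":0,"tz":0,"spin":0,"claw":1}]'| grep -E 'pos|^force'
python3 -m pendant '[{"tx":0,"ty":0,"tz":0.02,"spin":0,"claw":1},{"tx":0,"ty":0,"tz":0,"spin":0,"claw":1}]'| grep -E 'pos|^force'
```

```text
tool_pos: [0.6501, 0.019, 0.1416]
force: [-0.8, -0.1, 5.3]
tool_pos: [0.6504, 0.019, 0.1413]
force: [-2.0, -0.4, 9.4]
tool_pos: [0.6507, 0.0191, 0.1411]
force: [-2.6, -0.2, 12.9]
```

```bash
python3 -m pendant '[{"tx":0,"ty":0,"tz":0.03,"spin":0,"claw":1},{"tx":0,"ty":0,"tz":0,"spin":0,"claw":1},{"tx":0,"ty":0,"tz":0,"spin":0,"claw":1}]'| grep -E 'pos|^force'
python3 -m pendant '[{"tx":0,"ty":0,"tz":-0.3,"spin":0,"claw":1},{"tx":0,"ty":0,"tz":-0.5,"spin":0,"claw":1},{"tx":0,"ty":0,"tz":-0.4,"spin":0,"claw":0.4},{"tx":-0.5,"ty":0,"tz":0,"spin":0,"claw":0.4},{"tx":-0.7,"ty":0,"tz":0,"spin":0,"claw":0.4},{"tx":-0.7,"ty":0,"tz":0,"spin":0,"claw":0.4},{"tx":-0.4,"ty":0,"tz":0,"spin":0,"claw":0.4},{"tx":0,"ty":0,"tz":0,"spin":0,"claw":0.4}]'| grep -E 'pos|^force'
python3 - <<'E'
from h import *
plan(.535,.0284,.08,-5.9)
sd=snap('side','s10.png'); print(subdark(sd,(238,237),2)); print(cv2.cvtColor(sd,6)[228:241,231:246])
E
```

```text
tool_pos: [0.6511, 0.0191, 0.1407]
force: [-4.3, -1.9, 16.8]
tool_pos: [0.5346, 0.0309, 0.1974]
force: [0.4, -1.0, -0.1]
t 29.6 pos [0.5346 0.0309 0.1974] rot [ 1.7994e+02 -2.0000e-02 -5.8700e+00] F [ 0.4 -1.  -0.1] w 0.0492 q7 -105.1
spin rows 0.006, then tx 0.014 ty 0.049 tz 2.348
[237.83914894 236.45702128]
[[ 61  74  88 143 121  77  79  78  76  86 139 179 192 188 187]
 [ 62  69  81 145 139  87  44  46  46  75 141 144 152 175 190]
 [ 67  82 144 142 139  83  44  48  61 125 143 139 138 141 157]
 [ 83 148 145 143 141 139  33  38  62 145 139 139 137 138 138]
 [ 71  75  88 147 144 142  88  41  80 148 139 138 138 136 139]
 [ 71  75  70  75  86 112  94  54 119 142 139 137 135 136 136]
 [ 70  71  76 111 107 110 110 106 113 139 133 138 140 157 156]
 [ 95  78 128 141 142 143 105 115 145 118 141 143 154 160 160]
 [113 144 141 139 136 108  79  79  96 145 141 140 141 145 146]
 [142 138 138 138 141 139  80  78  81 118 142 142 142 142 140]
 [111 132 142 140 138 140 141 141 138 112 141 141 142 141 138]
 [111 106 113 128 139 131 139 141 143 141 140 141 140 139 142]
 [110 110 108 108 109 123 141 139 139 140 142 137 141 141 138]]
```

```bash
python3 -m pendant '[{"tx":0.1,"ty":0.04,"tz":0.6,"spin":0,"claw":0.4},{"tx":0.1,"ty":0,"tz":0.8,"spin":0,"claw":0.4},{"tx":0.2,"ty":0,"tz":0.8,"spin":0,"claw":0.4},{"tx":0.2,"ty":0,"tz":0.8,"spin":0,"claw":0.4},{"tx":0,"ty":0,"tz":0.5,"spin":0,"claw":0.4},{"tx":0,"ty":0,"tz":0,"spin":0,"claw":0.4},{"tx":0,"ty":0,"tz":0,"spin":0,"claw":0.4}]'| grep -E 'pos|^force'
python3 -c "
from h import *
plan(.5665,.0258,.004,-5.9)"
```

```text
tool_pos: [0.5663, 0.0259, 0.023]
force: [1.0, 0.1, 0.7]
t 30.6 pos [0.5663 0.0259 0.023 ] rot [-1.7997e+02 -8.0000e-02 -5.9000e+00] F [1.  0.1 0.7] w 0.0521 q7 -110.8
spin rows -0.000, then tx 0.005 ty 0.002 tz 0.380
```

```bash
python3 -m pendant '[{"tx":0,"ty":0,"tz":0.2,"spin":0,"claw":0.4},{"tx":0,"ty":0,"tz":0.17,"spin":0,"claw":0.4},{"tx":0,"ty":0,"tz":0,"spin":0,"claw":1},{"tx":0,"ty":0,"tz":0,"spin":0,"claw":1},{"tx":0,"ty":0,"tz":0,"spin":0,"claw":1},{"tx":0,"ty":0,"tz":0,"spin":0,"claw":1},{"tx":0,"ty":0,"tz":0,"spin":0,"claw":1},{"tx":0,"ty":0,"tz":0,"spin":0,"claw":1}]' 40
python3 -m pendant '[{"tx":0,"ty":0,"tz":-0.06,"spin":0,"claw":1},{"tx":-0.3,"ty":0,"tz":0,"spin":0,"claw":1},{"tx":-0.5,"ty":0,"tz":0,"spin":0,"claw":1},{"tx":-0.5,"ty":0,"tz":0,"spin":0,"claw":1},{"tx":-0.2,"ty":0,"tz":-0.5,"spin":0,"claw":1},{"tx":0,"ty":0,"tz":-0.6,"spin":0,"claw":1},{"tx":0,"ty":0,"tz":0,"spin":0,"claw":1}]'
python3 - <<'E'
from h import *
c=[onz('top',(100+u/2.66,140+v/2.66),.004) for u,v in((70,160),(262,183),(237,365),(40,343))]; c=np.array(c)
print(c.round(3),c.mean(0),[np.linalg.norm(c[i]-c[i-1]).round(3) for i in range(4)],np.degrees(np.arctan2(*(c[0]-c[3])[1::-1])))
plan(.5,.3,.05,-5.9)
E
```

```text
time_s: 31.58
tool_pos: [0.5653, 0.0257, 0.004]
tool_rot: [180.0, -0.0, -5.9]
force: [-0.1, 0.2, 1.2]
grip_width: 0.0294
grasp_force: 40.0
time_s: 32.45
tool_pos: [0.4912, 0.0335, 0.0634]
tool_rot: [180.0, -0.2, -5.9]
force: [0.3, 0.7, -2.8]
grip_width: 0.0296
grasp_force: 40.0
[[0.636 0.358 0.004]
 [0.609 0.12  0.004]
 [0.391 0.142 0.004]
 [0.414 0.379 0.004]] [0.51231594 0.24972854 0.004     ] [np.float64(0.223), np.float64(0.24), np.float64(0.22), np.float64(0.239)] -5.431903062722025
t 32.5 pos [0.4912 0.0335 0.0634] rot [179.96  -0.24  -5.9 ] F [ 0.3  0.7 -2.8] w 0.0296 q7 -107.7
spin rows 0.001, then tx -0.374 ty -5.320 tz 0.267
```

```bash
python3 -m pendant '[{"tx":0,"ty":-0.5,"tz":0,"spin":0,"claw":1},{"tx":0,"ty":-0.7,"tz":0,"spin":0,"claw":1},{"tx":0,"ty":-0.7,"tz":0,"spin":0,"claw":1},{"tx":0,"ty":-0.7,"tz":0,"spin":0,"claw":1},{"tx":0,"ty":-0.7,"tz":0,"spin":0,"claw":1},{"tx":0,"ty":-0.7,"tz":0,"spin":0,"claw":1},{"tx":0,"ty":-0.7,"tz":0,"spin":0,"claw":1},{"tx":0,"ty":-0.5,"tz":0,"spin":0,"claw":1},{"tx":0,"ty":-0.2,"tz":0,"spin":0,"claw":1},{"tx":0,"ty":0,"tz":0,"spin":0,"claw":1}]'
python3 - <<'E'
from h import *
plan(.5177,.3047,-.0015,-5.9)
E
```

```text
time_s: 33.7
tool_pos: [0.5172, 0.3018, 0.0605]
tool_rot: [179.9, 0.1, -5.8]
force: [-0.3, -0.0, -3.1]
grip_width: 0.0295
grasp_force: 40.0
t 33.7 pos [0.5172 0.3018 0.0605] rot [ 1.7993e+02  1.0000e-01 -5.8400e+00] F [-0.3 -0.  -3.1] w 0.0295 q7 -140.9
spin rows 0.015, then tx 0.003 ty -0.060 tz 1.241
```

```bash
python3 -m pendant '[{"tx":0,"ty":-0.04,"tz":0.4,"spin":0,"claw":1},{"tx":0,"ty":0,"tz":0.4,"spin":0,"claw":1},{"tx":0,"ty":0,"tz":0.3,"spin":0,"claw":1},{"tx":0,"ty":0,"tz":0.13,"spin":0,"claw":1},{"tx":0,"ty":0,"tz":0,"spin":0,"claw":1}]' | grep -E 'pos|^force'
python3 -m pendant '[{"tx":0,"ty":0,"tz":0,"spin":0,"claw":0.4},{"tx":0,"ty":0,"tz":0,"spin":0,"claw":0.4},{"tx":0,"ty":0,"tz":0,"spin":0,"claw":0.4},{"tx":0,"ty":0,"tz":0,"spin":0,"claw":0.4},{"tx":0,"ty":0,"tz":0,"spin":0,"claw":0.4},{"tx":0,"ty":0,"tz":-0.5,"spin":0,"claw":0.4},{"tx":0,"ty":0,"tz":-0.8,"spin":0,"claw":0},{"tx":0,"ty":0,"tz":-1,"spin":0,"claw":0},{"tx":0,"ty":0,"tz":-1,"spin":0,"claw":0},{"tx":0,"ty":0.5,"tz":-0.3,"spin":0,"claw":0}]'| grep -E 'pos|^force|width'
```

```text
tool_pos: [0.5183, 0.3039, -0.0003]
force: [-0.0, -1.0, -1.6]
tool_pos: [0.5166, 0.2825, 0.1842]
force: [-0.3, -0.5, 0.4]
grip_width: 0.0828
```

```bash
python3 -m pendant '[{"tx":0,"ty":0.8,"tz":0,"spin":0,"claw":0},{"tx":0,"ty":0.8,"tz":0,"spin":0,"claw":0},{"tx":0,"ty":0.8,"tz":0,"spin":0,"claw":0},{"tx":0,"ty":0.8,"tz":0,"spin":0,"claw":0},{"tx":0.1,"ty":0.8,"tz":0,"spin":0,"claw":0},{"tx":0.1,"ty":0.8,"tz":0,"spin":0,"claw":0},{"tx":0.1,"ty":0.8,"tz":0,"spin":0,"claw":0},{"tx":0.1,"ty":0.8,"tz":0,"spin":0,"claw":0},{"tx":0.1,"ty":0.8,"tz":0,"spin":0,"claw":0},{"tx":0.1,"ty":0.8,"tz":0,"spin":0,"claw":0}]' | grep -E 'pos|^force'
python3 - <<'E'
from h import *
im=snap('top','t11.png'); snap('side','s11.png')
for r,b in bars(im):print(r,onz('top',r[0],.014))
plan(.493,-.4339,.03,-4.8)
E
```

```text
tool_pos: [0.5045, -0.123, 0.1803]
force: [0.2, -1.7, 0.4]
((371.29315185546875, 242.58493041992188), (9.067856788635254, 53.11174011230469), 2.12109637260437) [ 0.50515718 -0.43502142  0.014     ]
((139.270263671875, 235.3783721923828), (8.877545356750488, 62.800411224365234), 9.462322235107422) [0.52044744 0.30522312 0.014     ]
t 36.9 pos [ 0.5038 -0.1276  0.1799] rot [ 1.7987e+02  2.0000e-02 -6.3500e+00] F [ 0.8 -0.1 -0.1] w 0.0872 q7 -86.8
spin rows -0.386, then tx 0.298 ty 6.122 tz 2.999
```

```bash
python3 -m pendant '[{"tx":0,"ty":0.8,"tz":0,"spin":0,"claw":0},{"tx":0.05,"ty":0.8,"tz":0,"spin":0,"claw":0},{"tx":0.05,"ty":0.8,"tz":0,"spin":0,"claw":0},{"tx":0.05,"ty":0.8,"tz":0,"spin":0,"claw":0},{"tx":0.05,"ty":0.8,"tz":0,"spin":-0.4,"claw":0},{"tx":0.1,"ty":0.8,"tz":0.3,"spin":0,"claw":0},{"tx":0,"ty":0.8,"tz":0.4,"spin":0,"claw":0},{"tx":0,"ty":0.4,"tz":0.4,"spin":0,"claw":0},{"tx":0,"ty":0,"tz":0.4,"spin":0,"claw":0},{"tx":0,"ty":0,"tz":0.4,"spin":0,"claw":0}]' | grep -E 'pos|^force'
python3 - <<'E'
from h import *
im=cv2.imread('pics/t11.png')
for r,b in bars(im):
    w=np.array([onz('top',p,.014)[:2] for p in b]); 
    e=sorted([(w[i]+w[(i+1)%4])/2 for i in range(4)],key=lambda p:p[0]); d=e[3]-e[0]; print(e[0],e[3],np.linalg.norm(d),np.degrees(np.arctan2(d[1],d[0])))
plan(.493,-.4339,.03,-4.8)
E
```

```text
tool_pos: [0.4923, -0.4199, 0.0841]
force: [1.1, 1.5, 0.1]
[ 0.42254988 -0.42874729] [ 0.58966458 -0.44143283] 0.16759548382168757 -4.340947528060522
[0.42273152 0.31558128] [0.62079476 0.29460025] 0.1991714064615327 -6.046848404724837
t 38.2 pos [ 0.4923 -0.4199  0.0841] rot [-1.7993e+02 -2.0000e-02 -4.2000e+00] F [1.1 1.5 0.1] w 0.0867 q7 -59.9
spin rows 0.151, then tx 0.037 ty 0.278 tz 1.082
```

```bash
python3 -m pendant '[{"tx":0.04,"ty":0.28,"tz":0,"spin":0.08,"claw":0},{"tx":0,"ty":0,"tz":0.5,"spin":0,"claw":0},{"tx":0,"ty":0,"tz":0.5,"spin":0,"claw":0},{"tx":0,"ty":0,"tz":0.4,"spin":0,"claw":0},{"tx":0,"ty":0,"tz":0,"spin":0,"claw":0}]'| grep -E 'pos|^force'
python3 -c "
from h import *
plan(.493,-.4339,-.006,-4.5)"
```

```text
tool_pos: [0.4917, -0.4353, 0.0138]
force: [0.1, 0.4, -0.2]
t 38.8 pos [ 0.4917 -0.4353  0.0138] rot [-1.7991e+02  1.2000e-01 -4.6000e+00] F [ 0.1  0.4 -0.2] w 0.0869 q7 -59.9
spin rows -0.025, then tx 0.023 ty -0.030 tz 0.397
```

```bash
python3 -m pendant '[{"tx":0.02,"ty":-0.03,"tz":0.2,"spin":0,"claw":0},{"tx":0,"ty":0,"tz":0.19,"spin":0,"claw":0},{"tx":0,"ty":0,"tz":0,"spin":0,"claw":1},{"tx":0,"ty":0,"tz":0,"spin":0,"claw":1},{"tx":0,"ty":0,"tz":0,"spin":0,"claw":1},{"tx":0,"ty":0,"tz":0,"spin":0,"claw":1},{"tx":0,"ty":0,"tz":0,"spin":0,"claw":1},{"tx":0,"ty":0,"tz":0,"spin":0,"claw":1},{"tx":0,"ty":0,"tz":0,"spin":0,"claw":1},{"tx":0,"ty":0,"tz":0,"spin":0,"claw":1}]' 40
python3 -m pendant '[{"tx":0,"ty":0,"tz":0,"spin":0,"claw":1},{"tx":0,"ty":0,"tz":0,"spin":0,"claw":1},{"tx":0,"ty":0,"tz":0,"spin":0,"claw":1},{"tx":0,"ty":0,"tz":-0.3,"spin":0,"claw":1},{"tx":0,"ty":0,"tz":-0.5,"spin":0,"claw":1},{"tx":0,"ty":0,"tz":-0.4,"spin":0.35,"claw":1},{"tx":0,"ty":0,"tz":0,"spin":0,"claw":1},{"tx":0,"ty":0,"tz":0,"spin":0,"claw":1}]'
python3 -c "
from h import *
plan(.5149,.0305,.054,-5.9)"
```

```text
time_s: 40.05
tool_pos: [0.4935, -0.4344, -0.0043]
tool_rot: [-180.0, 0.0, -4.6]
force: [-0.2, 1.6, 1.2]
grip_width: 0.0293
grasp_force: 40.0
time_s: 41.05
tool_pos: [0.493, -0.4343, 0.0551]
tool_rot: [-180.0, 0.1, -6.0]
force: [0.3, -0.0, -3.4]
grip_width: 0.0291
grasp_force: 40.0
t 41.0 pos [ 0.493  -0.4343  0.0551] rot [-1.7998e+02  5.0000e-02 -6.0200e+00] F [ 0.3 -0.  -3.4] w 0.0291 q7 -61.0
spin rows -0.029, then tx -0.521 ty -9.292 tz 0.022
```

```bash
python3 -m pendant '[{"tx":0,"ty":-0.5,"tz":0,"spin":0,"claw":1},{"tx":0,"ty":-0.8,"tz":0,"spin":0,"claw":1},{"tx":0,"ty":-0.8,"tz":0,"spin":0,"claw":1},{"tx":-0.1,"ty":-0.8,"tz":0,"spin":0,"claw":1},{"tx":-0.1,"ty":-0.8,"tz":0,"spin":0,"claw":1},{"tx":-0.1,"ty":-0.8,"tz":0,"spin":0,"claw":1},{"tx":-0.1,"ty":-0.8,"tz":0,"spin":0,"claw":1},{"tx":-0.1,"ty":-0.8,"tz":0,"spin":0,"claw":1},{"tx":0,"ty":-0.8,"tz":0,"spin":0,"claw":1},{"tx":0,"ty":-0.8,"tz":0,"spin":0,"claw":1}]' | head -2
python3 -m pendant '[{"tx":0,"ty":-0.8,"tz":0,"spin":0,"claw":1},{"tx":0,"ty":-0.6,"tz":0,"spin":0,"claw":1},{"tx":0,"ty":-0.15,"tz":0,"spin":0,"claw":1},{"tx":0,"ty":0,"tz":0,"spin":0,"claw":1}]'
python3 -c "
from h import *
plan(.5144,.0313,.0075,-5.9)"
```

```text
time_s: 42.3
tool_pos: [0.5081, -0.0478, 0.0547]
time_s: 42.8
tool_pos: [0.5166, 0.0276, 0.055]
tool_rot: [180.0, 0.1, -6.0]
force: [0.7, -0.7, -2.5]
grip_width: 0.0294
grasp_force: 40.0
t 42.8 pos [0.5166 0.0276 0.055 ] rot [ 1.7996e+02  8.0000e-02 -5.9900e+00] F [ 0.7 -0.7 -2.5] w 0.0294 q7 -107.3
spin rows -0.022, then tx -0.051 ty -0.070 tz 0.950
```

```bash
python3 -m pendant '[{"tx":-0.05,"ty":-0.07,"tz":0.4,"spin":0,"claw":1},{"tx":0,"ty":0,"tz":0.4,"spin":0,"claw":1},{"tx":0,"ty":0,"tz":0.12,"spin":0,"claw":1},{"tx":0.3,"ty":0,"tz":0,"spin":0,"claw":1},{"tx":0.4,"ty":0,"tz":0,"spin":0,"claw":1},{"tx":0.3,"ty":0,"tz":0,"spin":0,"claw":1},{"tx":0.15,"ty":0,"tz":0,"spin":0,"claw":1},{"tx":0,"ty":0,"tz":0,"spin":0,"claw":1},{"tx":0,"ty":0,"tz":0,"spin":0,"claw":1}]'
python3 -c "
from h import *
plan(.5741,.0251,.0056,-5.9)"
```

```text
time_s: 43.92
tool_pos: [0.5715, 0.0258, 0.0095]
tool_rot: [180.0, 0.1, -6.0]
force: [0.0, 1.1, -2.8]
grip_width: 0.0294
grasp_force: 40.0
t 43.9 pos [0.5715 0.0258 0.0095] rot [ 1.7999e+02  5.0000e-02 -6.0000e+00] F [ 0.   1.1 -2.8] w 0.0294 q7 -109.9
spin rows -0.024, then tx 0.053 ty 0.010 tz 0.078
```

```bash
python3 -m pendant '[{"tx":0.053,"ty":0.01,"tz":0,"spin":-0.02,"claw":1},{"tx":0,"ty":0,"tz":0.08,"spin":0,"claw":1},{"tx":0,"ty":0,"tz":0,"spin":0,"claw":1},{"tx":0,"ty":0,"tz":0,"spin":0,"claw":1}]' | grep -E 'pos|^force'
python3 -m pendant '[{"tx":0,"ty":0,"tz":0,"spin":0,"claw":0.4},{"tx":0,"ty":0,"tz":0,"spin":0,"claw":0.4},{"tx":0,"ty":0,"tz":0,"spin":0,"claw":0.4},{"tx":0,"ty":0,"tz":0,"spin":0,"claw":0.4},{"tx":0,"ty":0,"tz":0,"spin":0,"claw":0.4},{"tx":0,"ty":0,"tz":-0.5,"spin":0,"claw":0.4},{"tx":-0.5,"ty":0,"tz":-0.8,"spin":0,"claw":0.4},{"tx":-0.8,"ty":0,"tz":-0.8,"spin":0,"claw":0.4},{"tx":0,"ty":0,"tz":-0.8,"spin":0,"claw":0.4},{"tx":0,"ty":0,"tz":-0.8,"spin":0,"claw":0.4}]' | grep -E 'pos|^force'
python3 -m pendant '[{"tx":0,"ty":0.7,"tz":0,"spin":0,"claw":1},{"tx":0,"ty":0.8,"tz":0,"spin":0,"claw":1},{"tx":0,"ty":0.8,"tz":0,"spin":0,"claw":1},{"tx":0,"ty":0.8,"tz":0,"spin":0,"claw":1},{"tx":0,"ty":0.8,"tz":0,"spin":0,"claw":1},{"tx":0,"ty":0.8,"tz":0,"spin":0,"claw":1},{"tx":0,"ty":0,"tz":0,"spin":0,"claw":1}]' | head -2
python3 chk.py
```

```text
tool_pos: [0.5749, 0.0249, 0.0057]
force: [1.1, -0.6, -1.0]
tool_pos: [0.5095, 0.0316, 0.1922]
force: [0.3, -0.4, -0.2]
time_s: 46.55
tool_pos: [0.4846, -0.206, 0.1905]
[[ 60.9 -60.5  21.3 -21.5]
 [ 61.1 -60.1  19.9 -21.4]
 [ 61.2 -59.7  18.7 -20.9]
 [ 61.1 -59.8  18.6 -21.5]
 [ 61.2 -60.2  19.4 -22. ]
 [ 61.5 -61.1  21.2 -23.3]
 [ 61.4 -60.3  15.5 -13.6]
 [ 61.  -60.3  15.1 -14.3]
 [ 61.5 -59.7  14.4 -13.8]
 [ 61.1 -59.7   7.   -7.1]
 [ 61.  -59.5  14.5 -13.2]
 [ 60.7 -61.   12.8 -13.3]]
med [ 61.1171 -60.1577  17.0395 -17.5564] bed c 0.48 bar c -0.26
mark side [237.297 236.802] onz.024 [0.6507 0.0186]
[[ 60  70  85 136 116  70  73  75  73  78 136 171 188 204 201]
 [ 58  65  76 137 135  83  41  47  45  73 136 136 150 190 206]
 [ 69  80 137 136 133  83  38  44  55 116 136 132 131 137 173]
 [ 81 141 137 136 137 134  34  36  63 140 136 135 130 133 151]
 [ 71  74  84 139 118 127  83  42  74 138 135 133 132 133 152]
 [ 69  67  65  90 102 103  91  49 116 138 134 132 132 134 151]
 [ 66  86 150 131  98 102 103 102 110 129 122 132 134 150 151]
 [115 134 132 131 134 133 102 109 135 111 147 134 148 153 152]
 [135 134 132 134 128  73  83 138 111 137 138 134 134 140 150]
 [137 134 133 134 134 130  74  78  78 109 134 134 132 135 134]
 [115 128 134 135 133 103  82 136 131 106 135 133 131 134 135]
 [105 104  93 122 137 128 134 135 134 134 134 133 132 132 133]
 [106 106 105 106 105 120 134 136 134 134 134 133 133 132 130]]
```

```bash
python3 -m pendant '[{"tx":0,"ty":-0.8,"tz":0,"spin":0,"claw":0.4},{"tx":0,"ty":-0.8,"tz":0,"spin":0,"claw":0.4},{"tx":0,"ty":-0.8,"tz":0,"spin":0,"claw":0.4},{"tx":0,"ty":-0.8,"tz":0,"spin":0,"claw":0.4},{"tx":0,"ty":-0.8,"tz":0,"spin":0,"claw":0.4},{"tx":0,"ty":-0.7,"tz":0,"spin":0,"claw":0.4},{"tx":0.5,"ty":0,"tz":0.5,"spin":0,"claw":0.4},{"tx":0.7,"ty":0,"tz":0.6,"spin":0,"claw":0.4},{"tx":0,"ty":0,"tz":0.6,"spin":0,"claw":0.4},{"tx":0,"ty":0,"tz":0,"spin":0,"claw":0.4}]' | head -2
python3 -m pendant '[{"tx":0,"ty":0,"tz":0.5,"spin":0,"claw":0.4},{"tx":0,"ty":0,"tz":0.5,"spin":0,"claw":0.4},{"tx":0,"ty":0,"tz":0.5,"spin":0,"claw":0.4},{"tx":0,"ty":0,"tz":0,"spin":0,"claw":0.4},{"tx":0,"ty":0,"tz":0,"spin":0,"claw":0.4}]' | head -2
python3 -c "
from h import *
plan(.5741,.0251,.0045,-5.9)"
```

```text
time_s: 48.2
tool_pos: [0.5676, 0.0258, 0.1031]
time_s: 48.82
tool_pos: [0.571, 0.0257, 0.0326]
t 48.8 pos [0.571  0.0257 0.0326] rot [-1.7999e+02 -1.6000e-01 -5.9300e+00] F [ 0.2  0.9 -0.4] w 0.0519 q7 -109.3
spin rows -0.007, then tx 0.062 ty 0.005 tz 0.563
```

```bash
python3 -m pendant '[{"tx":0,"ty":0.005,"tz":0.3,"spin":0,"claw":0.4},{"tx":0,"ty":0,"tz":0.25,"spin":0,"claw":0.4},{"tx":0,"ty":0,"tz":0,"spin":0,"claw":1},{"tx":0,"ty":0,"tz":0,"spin":0,"claw":1},{"tx":0,"ty":0,"tz":0,"spin":0,"claw":1},{"tx":0,"ty":0,"tz":0,"spin":0,"claw":1},{"tx":0,"ty":0,"tz":0,"spin":0,"claw":1},{"tx":0,"ty":0,"tz":0,"spin":0,"claw":1}]' 30
python3 -m pendant '[{"tx":-0.03,"ty":0,"tz":0,"spin":0,"claw":1},{"tx":0,"ty":0,"tz":0,"spin":0,"claw":1},{"tx":0,"ty":0,"tz":0,"spin":0,"claw":1}]'
```

```text
time_s: 49.82
tool_pos: [0.5701, 0.0252, 0.0035]
tool_rot: [-180.0, -0.0, -5.9]
force: [0.6, 0.2, 1.1]
grip_width: 0.0298
grasp_force: 30.0
time_s: 50.2
tool_pos: [0.5688, 0.0253, 0.0035]
tool_rot: [180.0, -0.1, -5.9]
force: [1.3, -0.8, 2.0]
grip_width: 0.0296
grasp_force: 30.0
```

```bash
python3 -m pendant '[{"tx":0,"ty":0,"tz":0,"spin":0,"claw":0.4},{"tx":0,"ty":0,"tz":0,"spin":0,"claw":0.4},{"tx":0,"ty":0,"tz":0,"spin":0,"claw":0.4},{"tx":0,"ty":0,"tz":0,"spin":0,"claw":0.4},{"tx":0,"ty":0,"tz":0,"spin":0,"claw":0.4},{"tx":0,"ty":0,"tz":-0.5,"spin":0,"claw":0.4},{"tx":-0.5,"ty":0,"tz":-0.8,"spin":0,"claw":0.4},{"tx":-0.8,"ty":0,"tz":-0.8,"spin":0,"claw":0.4},{"tx":0,"ty":0,"tz":-0.8,"spin":0,"claw":0.4},{"tx":0,"ty":0,"tz":-0.8,"spin":0,"claw":1}]' | grep -E 'pos|^force'
python3 -m pendant '[{"tx":0,"ty":0.7,"tz":0,"spin":0,"claw":1},{"tx":0,"ty":0.8,"tz":0,"spin":0,"claw":1},{"tx":0,"ty":0.8,"tz":0,"spin":0,"claw":1},{"tx":0,"ty":0.8,"tz":0,"spin":0,"claw":1},{"tx":0,"ty":0.8,"tz":0,"spin":0,"claw":1},{"tx":0,"ty":0.8,"tz":0,"spin":0,"claw":1},{"tx":0,"ty":0,"tz":0,"spin":0,"claw":1}]' | head -2
python3 chk.py | tail -16; python3 -c "
from h import *
plan(.6497,.0175,.165,-5.9)"
```

```text
tool_pos: [0.5031, 0.0321, 0.1897]
force: [-0.1, 0.2, 0.5]
time_s: 52.32
tool_pos: [0.4781, -0.2055, 0.188]
 [ 60.8 -61.   14.2 -15.9]]
med [ 61.1253 -60.1291  17.1674 -18.3534] bed c 0.50 bar c -0.59
mark side [238.1102 236.5306] onz.024 [0.6495 0.0163]
[[ 55  68  84 136 117  71  74  76  76  80 135 171 188 204 201]
 [ 57  67  75 139 133  82  43  45  43  71 135 138 151 189 205]
 [ 68  79 137 137 134  80  35  41  53 116 137 131 132 139 173]
 [ 82 140 139 136 137 134  33  39  60 139 137 134 132 133 152]
 [ 68  70  84 141 139 129  85  37  75 138 136 134 132 135 151]
 [ 67  68  65  79 109 104  90  46 116 137 133 132 132 131 152]
 [ 65  70 107 131 101 101 103 103 107 129 124 132 133 151 152]
 [ 90 123 133 134 135 133 102 107 141 136 135 135 146 151 153]
 [136 134 134 131 126  71  79 104  79  88 138 134 135 138 148]
 [136 134 134 134 135 134 130  40  51 109 138 135 135 133 134]
 [106 128 134 134 132 106 110 136 133 101 109 134 133 134 133]
 [104 105 108 121 134 127 135 136 137 133 134 131 133 132 134]
 [104 105 104 105 104 117 132 135 136 135 135 135 134 133 132]]
t 52.7 pos [ 0.4796 -0.2007  0.1883] rot [ 1.7999e+02 -1.0000e-02 -5.8300e+00] F [0.5 0.1 0.2] w 0.0002 q7 -77.1
spin rows 0.017, then tx 2.935 ty -4.690 tz 0.465
```

```bash
python3 -m pendant '[{"tx":0.5,"ty":-0.7,"tz":0,"spin":0,"claw":1},{"tx":0.5,"ty":-0.7,"tz":0,"spin":0,"claw":1},{"tx":0.5,"ty":-0.7,"tz":0,"spin":0,"claw":1},{"tx":0.5,"ty":-0.7,"tz":0,"spin":0,"claw":1},{"tx":0.5,"ty":-0.7,"tz":0,"spin":0,"claw":1},{"tx":0.3,"ty":-0.7,"tz":0,"spin":0,"claw":1},{"tx":0.14,"ty":-0.5,"tz":0.2,"spin":0,"claw":1},{"tx":0,"ty":0,"tz":0.2,"spin":0,"claw":1},{"tx":0,"ty":0,"tz":0,"spin":0,"claw":1},{"tx":0,"ty":0,"tz":0,"spin":0,"claw":1}]' | grep -E 'pos|^force'
python3 -m pendant '[{"tx":0,"ty":-0.04,"tz":0.15,"spin":0,"claw":1},{"tx":0,"ty":0,"tz":0.1,"spin":0,"claw":1},{"tx":0,"ty":0,"tz":0.08,"spin":0,"claw":1},{"tx":0,"ty":0,"tz":0.06,"spin":0,"claw":1},{"tx":0,"ty":0,"tz":0.06,"spin":0,"claw":1},{"tx":0,"ty":0,"tz":0,"spin":0,"claw":1}]' | grep -E 'pos|^force'
```

```text
tool_pos: [0.6497, 0.0146, 0.1684]
force: [0.3, -0.7, -0.0]
tool_pos: [0.6501, 0.0187, 0.1457]
force: [-0.8, -0.8, 4.1]
```

```bash
python3 -m pendant '[{"tx":0,"ty":0,"tz":0.06,"spin":0,"claw":1},{"tx":0,"ty":0,"tz":0.03,"spin":0,"claw":1},{"tx":0,"ty":0,"tz":0,"spin":0,"claw":1}]'| grep -E 'pos|^force'
python3 -m pendant '[{"tx":0,"ty":0,"tz":0.03,"spin":0,"claw":1},{"tx":0,"ty":0,"tz":0.02,"spin":0,"claw":1},{"tx":0,"ty":0,"tz":0,"spin":0,"claw":1}]'| grep -E 'pos|^force'
python3 -m pendant '[{"tx":0,"ty":0,"tz":0.03,"spin":0,"claw":1},{"tx":0,"ty":0,"tz":0,"spin":0,"claw":1},{"tx":0,"ty":0,"tz":0,"spin":0,"claw":1}]'| grep -E 'pos|^force'
```

```text
tool_pos: [0.6503, 0.0188, 0.1417]
force: [-1.4, -0.0, 5.6]
tool_pos: [0.651, 0.0189, 0.1411]
force: [-3.1, -1.3, 12.6]
tool_pos: [0.6514, 0.0189, 0.1408]
force: [-3.9, -0.5, 16.5]
```

Bitten. Retract and fetch the bar.

```bash
python3 -m pendant '[{"tx":0,"ty":0,"tz":-0.3,"spin":0,"claw":1},{"tx":0,"ty":0,"tz":-0.5,"spin":0,"claw":1},{"tx":0,"ty":0,"tz":-0.4,"spin":0,"claw":0.4},{"tx":-0.5,"ty":0,"tz":0,"spin":0,"claw":0.4},{"tx":-0.7,"ty":0,"tz":0,"spin":0,"claw":0.4},{"tx":-0.7,"ty":0,"tz":0,"spin":0,"claw":0.4},{"tx":-0.4,"ty":0.04,"tz":0,"spin":0,"claw":0.4},{"tx":0,"ty":0,"tz":0,"spin":0,"claw":0.4}]'| head -2
python3 -m pendant '[{"tx":0.1,"ty":0,"tz":0.6,"spin":0,"claw":0.4},{"tx":0.1,"ty":0,"tz":0.8,"spin":0,"claw":0.4},{"tx":0.2,"ty":0,"tz":0.8,"spin":0,"claw":0.4},{"tx":0.2,"ty":0,"tz":0.8,"spin":0,"claw":0.4},{"tx":0,"ty":0,"tz":0.5,"spin":0,"claw":0.4},{"tx":0,"ty":0,"tz":0,"spin":0,"claw":0.4},{"tx":0,"ty":0,"tz":0,"spin":0,"claw":0.4}]'| head -2
python3 -c "
from h import *
plan(.569,.0253,.004,-5.9)"
```

```text
time_s: 56.85
tool_pos: [0.5347, 0.0288, 0.1974]
time_s: 57.72
tool_pos: [0.5665, 0.0259, 0.023]
t 57.7 pos [0.5665 0.0259 0.023 ] rot [-1.7997e+02 -8.0000e-02 -5.9400e+00] F [ 0.5  1.1 -0. ] w 0.0525 q7 -109.1
spin rows -0.009, then tx 0.050 ty 0.006 tz 0.381
```

```bash
python3 -m pendant '[{"tx":0,"ty":0,"tz":0.2,"spin":0,"claw":0.4},{"tx":0,"ty":0,"tz":0.17,"spin":0,"claw":0.4},{"tx":0,"ty":0,"tz":0,"spin":0,"claw":1},{"tx":0,"ty":0,"tz":0,"spin":0,"claw":1},{"tx":0,"ty":0,"tz":0,"spin":0,"claw":1},{"tx":0,"ty":0,"tz":0,"spin":0,"claw":1},{"tx":0,"ty":0,"tz":0,"spin":0,"claw":1},{"tx":0,"ty":0,"tz":0,"spin":0,"claw":1}]' 40
python3 -m pendant '[{"tx":0,"ty":0,"tz":-0.06,"spin":0,"claw":1},{"tx":-0.3,"ty":0,"tz":0,"spin":0,"claw":1},{"tx":-0.5,"ty":0,"tz":0,"spin":0,"claw":1},{"tx":-0.5,"ty":0,"tz":0,"spin":0,"claw":1},{"tx":-0.2,"ty":0,"tz":-0.5,"spin":0,"claw":1},{"tx":0,"ty":0,"tz":-0.6,"spin":0,"claw":1},{"tx":0,"ty":0,"tz":0,"spin":0,"claw":1}]'
python3 -m pendant '[{"tx":0,"ty":-0.5,"tz":0,"spin":0,"claw":1},{"tx":0,"ty":-0.7,"tz":0,"spin":0,"claw":1},{"tx":0,"ty":-0.7,"tz":0,"spin":0,"claw":1},{"tx":0,"ty":-0.7,"tz":0,"spin":0,"claw":1},{"tx":0,"ty":-0.6,"tz":0,"spin":0,"claw":1},{"tx":0,"ty":-0.4,"tz":0,"spin":0,"claw":1},{"tx":0,"ty":0,"tz":0,"spin":0,"claw":1},{"tx":0,"ty":0,"tz":0,"spin":0,"claw":1}]'
python3 -c "
from h import *
plan(.497,.2113,-.001,-5.9)"
```

```text
time_s: 58.72
tool_pos: [0.5648, 0.0251, 0.003]
tool_rot: [180.0, 0.1, -6.0]
force: [1.0, -0.4, -0.4]
grip_width: 0.0028
grasp_force: 0.0
time_s: 59.6
tool_pos: [0.4917, 0.0335, 0.0638]
tool_rot: [180.0, -0.3, -5.9]
force: [-0.4, -0.5, -0.0]
grip_width: 0.0004
grasp_force: 0.0
time_s: 60.6
tool_pos: [0.5087, 0.211, 0.0608]
tool_rot: [179.9, 0.1, -6.0]
force: [-0.4, -0.6, -0.3]
grip_width: 0.0003
grasp_force: 0.0
t 60.6 pos [0.5087 0.211  0.0608] rot [ 1.7991e+02  7.0000e-02 -5.9800e+00] F [-0.4 -0.6 -0.3] w 0.0003 q7 -129.6
spin rows -0.021, then tx -0.233 ty 0.018 tz 1.236
```

```bash
python3 -m pendant '[{"tx":0,"ty":0.5,"tz":-1,"spin":0,"claw":0.4},{"tx":0,"ty":0.8,"tz":-1,"spin":0,"claw":0},{"tx":0,"ty":0.8,"tz":-0.6,"spin":0,"claw":0},{"tx":0,"ty":0.8,"tz":0,"spin":0,"claw":0},{"tx":0,"ty":0.8,"tz":0,"spin":0,"claw":0},{"tx":0,"ty":0.8,"tz":0,"spin":0,"claw":0},{"tx":0,"ty":0.8,"tz":0,"spin":0,"claw":0},{"tx":0,"ty":0.8,"tz":0,"spin":0,"claw":0},{"tx":0,"ty":0.8,"tz":0,"spin":0,"claw":0},{"tx":0,"ty":0.8,"tz":0,"spin":0,"claw":0}]'| head -2
python3 -m pendant '[{"tx":0,"ty":0.8,"tz":0,"spin":0,"claw":0},{"tx":0,"ty":0,"tz":0,"spin":0,"claw":0}]'| head -2
python3 - <<'E'
from h import *
im=snap('top','t12.png'); sd=snap('side','s12.png')
for r,b in bars(im):print(r,onz('top',r[0],.014))
cv2.imwrite('pics/v12.png',np.hstack([cv2.resize(im[130:280,100:260],(400,375)),cv2.resize(sd[180:330,170:330],(400,375))]))
E
```

```text
time_s: 61.85
tool_pos: [0.4681, -0.1721, 0.1903]
time_s: 62.1
tool_pos: [0.463, -0.2142, 0.19]
((248.48077392578125, 256.4038391113281), (9.952285766601562, 52.239742279052734), 84.4006576538086) [ 0.45772412 -0.04619873  0.014     ]
((139.27760314941406, 235.38389587402344), (8.850711822509766, 62.7660026550293), 9.130176544189453) [0.52043005 0.30519837 0.014     ]
```

View pics/v12.png

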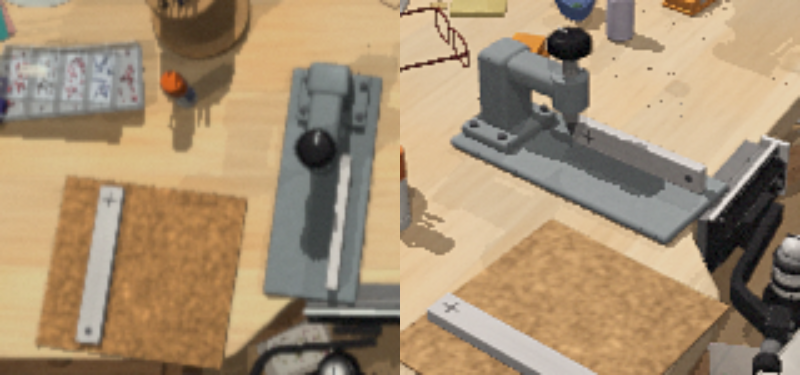

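The mid bar has ended up standing on its edge on the bed: top strip at crop (345,155) to (332,290) in the top view, cross facing left towards the mat. I'll measure it, carry it upright to the mat and tip it flat there, cross up.

```bash
python3 - <<'E'
from h import *
im=cv2.imread('pics/t12.png'); hsv=cv2.cvtColor(im,cv2.COLOR_BGR2HSV)
m=((hsv[:,:,1]<45)&(hsv[:,:,2]>150)).astype(np.uint8); m[:188]=0;m[248:]=0;m[:,:225]=0;m[:,245:]=0
c=max(cv2.findContours(m,0,2)[0],key=cv2.contourArea); r=cv2.minAreaRect(c); b=cv2.boxPoints(r)
for z in(.04,.024):
    w=np.array([onz('top',p,z)[:2] for p in b]); e=sorted([(w[i]+w[(i+1)%4])/2 for i in range(4)],key=lambda p:p[0]); d=e[3]-e[0]
    print(z,r,w.mean(0),e[0],e[3],np.linalg.norm(d),np.linalg.norm(e[1]-e[2]),np.degrees(np.arctan2(d[1],d[0])))
sd=cv2.imread('pics/s12.png'); s=lambda u,v:(170+(u-400)/2.5,180+v/2.5)
mk=s(589,136); print('mark side',mk); 
for z in(.025,.030,.012):print(z,onz('side',mk,z))
plan(.53,0,.1,-5)
E
```

```text
0.04 ((235.07696533203125, 218.8846435546875), (4.093146324157715, 52.34265899658203), 7.125016689300537) [ 0.57473481 -0.0032751 ] [0.49258616 0.0053045 ] [ 0.65688347 -0.0118547 ] 0.16519093281064434 0.012930834356955705 -5.962352810712797
0.024 ((235.07696533203125, 218.8846435546875), (4.093146324157715, 52.34265899658203), 7.125016689300537) [ 0.57633212 -0.00212981] [0.49309715 0.00656325] [ 0.65956709 -0.01082287] 0.16737537861690738 0.013101828650661361 -5.962352810712791
mark side (245.6, 234.4)
0.025 [ 0.63660232 -0.002256    0.025     ]
0.03 [0.6326481  0.00410106 0.03      ]
0.012 [ 0.64688329 -0.01878438  0.012     ]
t 62.2 pos [ 0.4645 -0.2098  0.1902] rot [-1.7997e+02  4.0000e-02 -6.0700e+00] F [-1.   0.9 -0.2] w 0.087 q7 -75.2
spin rows -0.268, then tx 0.939 ty -4.295 tz 1.804
```

```bash
python3 - <<'E'
from h import *
g=lambda f:cv2.cvtColor(cv2.imread('pics/'+f),6)
def crop(a,uv,w=5): u,v=np.round(uv).astype(int); return a[v-w:v+w+1,u-w:u+w+1]
print('long before top\n',crop(g('top0.png'),(309.8,203.5)))
p=proj('top',(.518+.082*.9945,.3047-.082*.104,.018)); print('long after top',p,'\n',crop(g('t12.png'),p))
print('mid now side\n',crop(g('s12.png'),(245.6,234.4)))
q=proj('side',(.518+.082*.9945,.3047-.082*.104,.018)); print('long side now',q,'\n',crop(g('s12.png'),q,6))
E
```

```text
long before top
 [[167 158 186 197 195 193 195 186 187 175 164]
 [154 171 193 198 192 187 193 194 194 190 165]
 [149 189 195 194 193 161 193 198 194 193 156]
 [128 188 186 186 187 144 189 196 195 195 155]
 [124 186 176 164 178 130 173 184 193 194 162]
 [138 187 190 171 154 125 149 158 192 186 163]
 [167 189 198 188 161 167 191 194 192 163 162]
 [188 195 196 193 176 192 197 196 195 159 157]
 [187 196 196 196 194 200 200 197 191 154 155]
 [188 197 197 196 198 197 197 195 194 151 157]
 [187 197 197 197 196 197 197 197 187 160 171]]
long after top [143.18118821 210.74742234] 
 [[125 132 186 193 193 191 184 197 197 197 190]
 [124 132 186 193 190 188 167 190 198 197 192]
 [123 138 185 187 184 180 162 192 197 195 181]
 [125 153 181 164 156 144 147 178 188 192 150]
 [131 163 187 168 160 113 141 155 172 187 125]
 [135 175 188 193 185 134 186 192 193 190 112]
 [133 187 192 194 189 158 192 197 197 193 112]
 [139 188 193 194 195 192 199 197 197 191 106]
 [134 182 195 194 194 195 197 199 196 181 102]
 [147 184 194 197 194 195 196 200 195 153  92]
 [160 189 193 194 196 197 197 196 193 133  86]]
mi
[... 589 characters left out ...]
03 214 191 147 143 151 158 165 158 160]
 [201 202 206 206 206 205 212 170 152 155 150 152 152]
 [202 206 207 207 206 207 206 210 213 171 162 158 156]
 [207 207 209 210 208 210 209 212 210 210 197 160 165]
 [207 203 167 143 215 213 207 133 179 208 208 206 196]
 [204 207 202 168 136 131 114 212 208 208 208 206 208]
 [207 207 208 207 128 124 133 180 212 208 210 210 207]
 [206 208 204 129 141 211 206 170 178 209 209 207 208]
 [210 205 207 208 209 208 208 205 206 206 207 205 208]
 [167 212 212 205 208 208 205 205 206 208 206 206 207]
 [107 123 172 208 206 205 206 209 207 206 206 207 206]
 [107 105 106 128 194 210 208 208 208 206 206 207 206]
 [101 105 109 107 115 151 206 211 204 206 207 209 204]]
```

```bash
python3 -m pendant '[{"tx":0.2,"ty":-0.7,"tz":0,"spin":0,"claw":0.4},{"tx":0.3,"ty":-0.8,"tz":0,"spin":0,"claw":0.4},{"tx":0.3,"ty":-0.8,"tz":0,"spin":0,"claw":0.4},{"tx":0.3,"ty":-0.8,"tz":0.5,"spin":0,"claw":0.4},{"tx":0.3,"ty":-0.8,"tz":0.5,"spin":0,"claw":0.4},{"tx":0.14,"ty":-0.3,"tz":0.5,"spin":0,"claw":0.4},{"tx":0,"ty":0,"tz":0.5,"spin":0,"claw":0.4},{"tx":0,"ty":0,"tz":0,"spin":0,"claw":0.4},{"tx":0,"ty":0,"tz":0,"spin":0,"claw":0.4}]' | head -2
python3 -c "
from h import *
plan(.565,-.0023,.0045,-5.95)"
```

```text
time_s: 63.32
tool_pos: [0.5641, -0.0081, 0.0915]
t 63.3 pos [ 0.5641 -0.0081  0.0915] rot [ 1.80e+02 -7.00e-02 -5.92e+00] F [0.7 0.1 0.1] w 0.0519 q7 -102.9
spin rows 0.008, then tx 0.006 ty -0.118 tz 1.740
```

```bash
python3 -m pendant '[{"tx":0,"ty":-0.12,"tz":0.3,"spin":0,"claw":0.4},{"tx":0,"ty":0,"tz":0.5,"spin":0,"claw":0.4},{"tx":0,"ty":0,"tz":0.5,"spin":0,"claw":0.4},{"tx":0,"ty":0,"tz":0.4,"spin":0,"claw":0.4},{"tx":0,"ty":0,"tz":0,"spin":0,"claw":0.4}]' | grep -E 'pos|^force'
python3 -m pendant '[{"tx":0,"ty":0,"tz":0,"spin":0,"claw":1},{"tx":0,"ty":0,"tz":0,"spin":0,"claw":1},{"tx":0,"ty":0,"tz":0,"spin":0,"claw":1},{"tx":0,"ty":0,"tz":0,"spin":0,"claw":1},{"tx":0,"ty":0,"tz":0,"spin":0,"claw":1},{"tx":0,"ty":0,"tz":0,"spin":0,"claw":1},{"tx":0,"ty":0,"tz":0,"spin":0,"claw":1},{"tx":0,"ty":0,"tz":0,"spin":0,"claw":1},{"tx":0,"ty":0,"tz":0,"spin":0,"claw":1}]' 40
```

```text
tool_pos: [0.5629, -0.0023, 0.0038]
force: [-0.7, 0.1, -0.4]
time_s: 65.08
tool_pos: [0.5646, -0.0023, 0.0057]
tool_rot: [-180.0, -0.0, -5.9]
force: [-0.0, 0.8, 4.0]
grip_width: 0.0139
grasp_force: 40.0
```

```bash
python3 -m pendant '[{"tx":0,"ty":0,"tz":-0.06,"spin":0,"claw":1},{"tx":-0.3,"ty":0,"tz":0,"spin":0,"claw":1},{"tx":-0.5,"ty":0,"tz":0,"spin":0,"claw":1},{"tx":-0.5,"ty":0,"tz":-0.3,"spin":0,"claw":1},{"tx":0,"ty":0,"tz":-0.6,"spin":0,"claw":1},{"tx":0,"ty":0,"tz":-0.3,"spin":0,"claw":1},{"tx":0,"ty":0,"tz":0,"spin":0,"claw":1}]'
python3 -c "
from h import *
plan(.4995,.2262,.0,-5.95)"
```

```text
time_s: 65.95
tool_pos: [0.5004, 0.0041, 0.0693]
tool_rot: [180.0, -0.1, -6.0]
force: [-0.3, -0.3, -2.4]
grip_width: 0.0138
grasp_force: 40.0
t 66.0 pos [0.5004 0.0041 0.0693] rot [ 1.7998e+02 -1.3000e-01 -5.9500e+00] F [-0.3 -0.3 -2.4] w 0.0138 q7 -103.0
spin rows -0.001, then tx -0.477 ty -4.416 tz 1.386
```

```bash
python3 -m pendant '[{"tx":-0.1,"ty":-0.5,"tz":0,"spin":0,"claw":1},{"tx":-0.1,"ty":-0.7,"tz":0,"spin":0,"claw":1},{"tx":-0.1,"ty":-0.7,"tz":0,"spin":0,"claw":1},{"tx":-0.1,"ty":-0.7,"tz":0,"spin":0,"claw":1},{"tx":-0.08,"ty":-0.7,"tz":0,"spin":0,"claw":1},{"tx":0,"ty":-0.7,"tz":0,"spin":0,"claw":1},{"tx":0,"ty":-0.4,"tz":0,"spin":0,"claw":1},{"tx":0,"ty":0,"tz":0,"spin":0,"claw":1},{"tx":0,"ty":0,"tz":0,"spin":0,"claw":1}]' | grep -E 'pos|^force|width'
python3 -c "
from h import *
plan(.4995,.2262,.0,-5.95)"
```

```text
tool_pos: [0.4981, 0.224, 0.0673]
force: [0.5, -0.1, -2.1]
grip_width: 0.0137
t 67.1 pos [0.4981 0.224  0.0673] rot [ 1.799e+02  1.000e-01 -5.990e+00] F [ 0.5 -0.1 -2.1] w 0.0137 q7 -130.6
spin rows -0.011, then tx 0.023 ty -0.047 tz 1.347
```

```bash
python3 -m pendant '[{"tx":0,"ty":0,"tz":0.5,"spin":0,"claw":1},{"tx":0,"ty":0,"tz":0.4,"spin":0,"claw":1},{"tx":0,"ty":0,"tz":0.3,"spin":0,"claw":1},{"tx":0,"ty":0,"tz":0.1,"spin":0,"claw":1},{"tx":0,"ty":0,"tz":0,"spin":0,"claw":1}]' | grep -E 'pos|^force|width'
python3 -m pendant '[{"tx":0,"ty":0,"tz":0.04,"spin":0,"claw":1},{"tx":0,"ty":0,"tz":0,"spin":0,"claw":1}]' | grep -E 'pos|^force|width'
```

```text
tool_pos: [0.4986, 0.2256, 0.0033]
force: [0.7, 1.2, -1.9]
grip_width: 0.0135
tool_pos: [0.499, 0.2258, 0.0019]
force: [-0.0, 0.0, -2.6]
grip_width: 0.0135
```

```bash
python3 -m pendant '[{"tx":0,"ty":0,"tz":0.03,"spin":0,"claw":1},{"tx":0,"ty":0,"tz":0,"spin":0,"claw":1}]' | grep -E 'pos|^force|width'
python3 -m pendant '[{"tx":0,"ty":0,"tz":0.02,"spin":0,"claw":1},{"tx":0,"ty":0,"tz":0,"spin":0,"claw":1}]' | grep -E 'pos|^force|width'
```

```text
tool_pos: [0.4986, 0.2255, -0.0]
force: [0.5, -0.3, -2.0]
grip_width: 0.0134
tool_pos: [0.4987, 0.2256, -0.0003]
force: [-2.0, -1.4, 4.7]
grip_width: 0.0135
```

```bash
python3 -m pendant '[{"tx":0,"ty":0,"tz":0,"spin":0,"claw":0.6},{"tx":0,"ty":0,"tz":0,"spin":0,"claw":0.6},{"tx":0,"ty":0,"tz":0,"spin":0,"claw":0.6},{"tx":0,"ty":0,"tz":0,"spin":0,"claw":0.6},{"tx":0,"ty":0,"tz":0,"spin":0,"claw":0.6},{"tx":0,"ty":0,"tz":-0.4,"spin":0,"claw":0.6},{"tx":0,"ty":0,"tz":-0.8,"spin":0,"claw":0.6},{"tx":0,"ty":-0.3,"tz":-0.3,"spin":0,"claw":1},{"tx":0,"ty":-0.5,"tz":0,"spin":0,"claw":1},{"tx":0,"ty":0,"tz":0,"spin":0,"claw":1}]' | grep -E 'pos|^force|width'
python3 -m pendant '[{"tx":0,"ty":0,"tz":0,"spin":0,"claw":1},{"tx":0,"ty":0,"tz":0,"spin":0,"claw":1},{"tx":0,"ty":0,"tz":0,"spin":0,"claw":1},{"tx":0,"ty":0,"tz":0,"spin":0,"claw":1},{"tx":0,"ty":0,"tz":0,"spin":0,"claw":1}]' | grep -E 'pos|^force|width'
python3 - <<'E'
from h import *
sd=snap('side','s13.png'); im=snap('top','t13.png')
cv2.imwrite('pics/v13.png',np.hstack([cv2.resize(im[170:290,100:230],(400,370)),cv2.resize(sd[230:380,150:310],(400,370))]))
E
```

```text
tool_pos: [0.5022, 0.2685, 0.0748]
force: [0.3, -0.2, -0.4]
grip_width: 0.0123
tool_pos: [0.5028, 0.2652, 0.074]
force: [-1.1, 0.4, 0.3]
grip_width: 0.0006
```

View pics/v13.png

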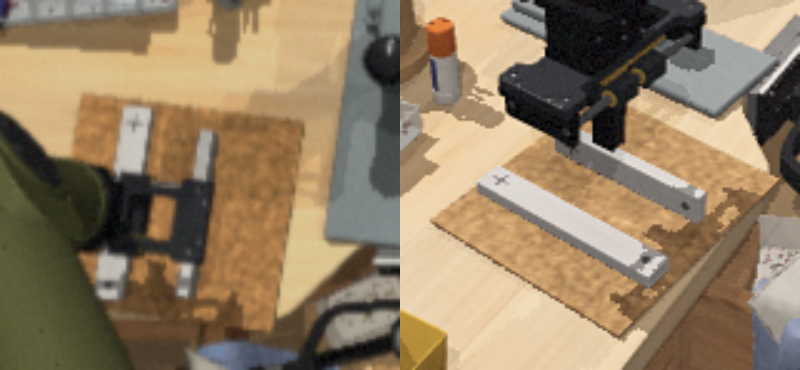

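The mid bar stands upright on the mat (side crop, from (560,140) to (700,205)), clear of the long bar and with the gripper above and to its left. Now to tip it over away from the long bar, cross up.

```bash
python3 -m pendant '[{"tx":0,"ty":0,"tz":0.5,"spin":0,"claw":1},{"tx":0,"ty":0,"tz":0.5,"spin":0,"claw":1},{"tx":0,"ty":0,"tz":0.18,"spin":0,"claw":1},{"tx":0,"ty":0.2,"tz":0,"spin":0,"claw":1},{"tx":0,"ty":0.1,"tz":0,"spin":0,"claw":1},{"tx":0,"ty":0.08,"tz":0,"spin":0,"claw":1},{"tx":0,"ty":0.08,"tz":0,"spin":0,"claw":1},{"tx":0,"ty":0.08,"tz":0,"spin":0,"claw":1},{"tx":0,"ty":0.08,"tz":0,"spin":0,"claw":1}]' | grep -E 'pos|^force|width'
python3 -m pendant '[{"tx":0,"ty":0.06,"tz":0,"spin":0,"claw":1},{"tx":0,"ty":0.06,"tz":0,"spin":0,"claw":1},{"tx":0,"ty":0.06,"tz":0,"spin":0,"claw":1},{"tx":0,"ty":0.06,"tz":0,"spin":0,"claw":1},{"tx":0,"ty":0.06,"tz":0,"spin":0,"claw":1}]' | grep -E 'pos|^force|width'
```

```text
tool_pos: [0.4997, 0.2346, 0.0152]
force: [-0.4, 1.0, 0.3]
grip_width: 0.0005
tool_pos: [0.4979, 0.2194, 0.0149]
force: [-0.5, -0.7, -0.0]
grip_width: 0.0002
```

```bash
python3 -m pendant '[{"tx":0,"ty":-0.2,"tz":-0.5,"spin":0,"claw":1},{"tx":0,"ty":0,"tz":-1,"spin":0,"claw":1},{"tx":0,"ty":0,"tz":-1,"spin":0,"claw":1},{"tx":0,"ty":0.6,"tz":-0.8,"spin":0,"claw":1},{"tx":0,"ty":0.8,"tz":0,"spin":0,"claw":0},{"tx":0,"ty":0.8,"tz":0,"spin":0,"claw":0},{"tx":0,"ty":0.8,"tz":0,"spin":0,"claw":0},{"tx":0,"ty":0.8,"tz":0,"spin":0,"claw":0},{"tx":0,"ty":0.8,"tz":0,"spin":0,"claw":0},{"tx":0,"ty":0.8,"tz":0,"spin":0,"claw":0}]' | head -2
python3 -m pendant '[{"tx":0,"ty":0.8,"tz":0,"spin":0,"claw":0},{"tx":0,"ty":0.8,"tz":0,"spin":0,"claw":0},{"tx":0,"ty":0,"tz":0,"spin":0,"claw":0}]' | head -2
python3 - <<'E'
from h import *
im=snap('top','t14.png'); sd=snap('side','s14.png')
for r,b in bars(im):
    w=np.array([onz('top',p,.018)[:2] for p in b]); print(np.round(r[0],1),w.mean(0).round(4),np.linalg.norm(w[0]-w[1]).round(4),np.linalg.norm(w[2]-w[1]).round(4))
for p in((.6,.36,.0),):pass
cv2.imwrite('pics/v14.png',np.hstack([cv2.resize(im[140:290,100:260],(400,375)),cv2.resize(sd[180:370,150:340],(400,375))]))
E
```

```text
time_s: 73.42
tool_pos: [0.4708, -0.0403, 0.1801]
time_s: 73.8
tool_pos: [0.462, -0.1221, 0.1799]
[171.1 239.9] [0.508 0.201] 0.1687 0.0283
[139.3 235.4] [0.5215 0.3038] 0.1986 0.0291
```

View pics/v14.png

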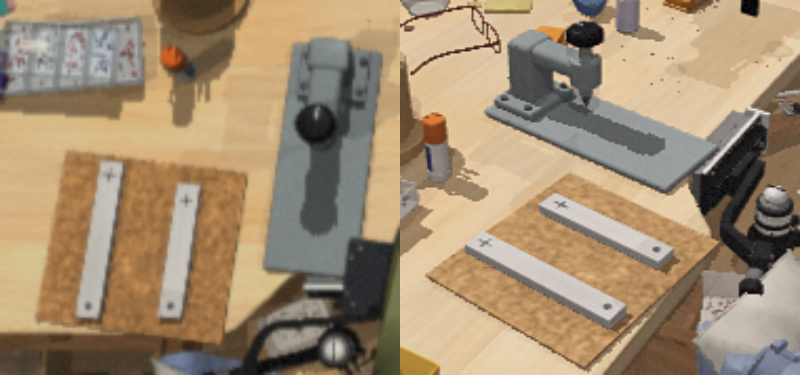

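Both bars lie flat on the mat, cross up and side by side: top crop centres about (100,240) and (180,250). Now lock the press, first spinning the wrist back about 90° to leave room for the clockwise twist.

```bash
python3 -m pendant '[{"tx":0,"ty":0,"tz":0,"spin":-1,"claw":0},{"tx":0,"ty":0,"tz":0,"spin":-1,"claw":0},{"tx":0,"ty":0,"tz":0,"spin":-1,"claw":0},{"tx":0,"ty":0,"tz":0,"spin":-1,"claw":0},{"tx":0,"ty":0,"tz":-0.3,"spin":-1,"claw":0},{"tx":0,"ty":0,"tz":-0.3,"spin":-1,"claw":0},{"tx":0,"ty":0,"tz":-0.3,"spin":-1,"claw":0},{"tx":0,"ty":0,"tz":0,"spin":-1,"claw":0},{"tx":0,"ty":0,"tz":0,"spin":-1,"claw":0},{"tx":0,"ty":0,"tz":0,"spin":-1,"claw":0}]' | head -3
python3 -m pendant '[{"tx":0,"ty":0,"tz":0,"spin":-1,"claw":0},{"tx":0,"ty":0,"tz":0,"spin":-1,"claw":0},{"tx":0,"ty":0,"tz":0,"spin":-1,"claw":0},{"tx":0,"ty":0,"tz":0,"spin":-1,"claw":0},{"tx":0,"ty":0,"tz":0,"spin":-1,"claw":0},{"tx":0,"ty":0,"tz":0,"spin":-1,"claw":0},{"tx":0,"ty":0,"tz":0,"spin":-1,"claw":0},{"tx":0,"ty":0,"tz":0,"spin":-1,"claw":0},{"tx":0,"ty":0,"tz":0,"spin":-1,"claw":0},{"tx":0,"ty":0,"tz":0,"spin":-1,"claw":0}]' | head -3
python3 -m pendant '[{"tx":0,"ty":0,"tz":0,"spin":-1,"claw":0},{"tx":0,"ty":0,"tz":0,"spin":-1,"claw":0},{"tx":0,"ty":0,"tz":0,"spin":-1,"claw":0},{"tx":0,"ty":0,"tz":0,"spin":-1,"claw":0},{"tx":0,"ty":0,"tz":0,"spin":0,"claw":0},{"tx":0,"ty":0,"tz":0,"spin":0,"claw":0}]' | head -3
python3 -c "
from h import *
plan(.6497,.0178,.21,90)"
```

```text
time_s: 75.15
tool_pos: [0.4631, -0.1167, 0.225]
tool_rot: [-180.0, -0.0, 34.4]
time_s: 76.4
tool_pos: [0.4631, -0.1166, 0.225]
tool_rot: [-180.0, -0.0, 74.4]
time_s: 77.15
tool_pos: [0.463, -0.1177, 0.225]
tool_rot: [180.0, -0.0, 90.1]
t 77.2 pos [ 0.463  -0.1177  0.225 ] rot [180.    -0.    90.08] F [0.3 0.2 0.5] w 0.087 q7 11.8
spin rows 0.021, then tx 2.709 ty 3.734 tz 0.300
```

```bash
python3 -m pendant '[{"tx":0.3,"ty":0.5,"tz":0,"spin":0,"claw":0},{"tx":0.5,"ty":0.6,"tz":0,"spin":0,"claw":0},{"tx":0.5,"ty":0.7,"tz":0,"spin":0,"claw":0},{"tx":0.5,"ty":0.7,"tz":0,"spin":0,"claw":0},{"tx":0.5,"ty":0.7,"tz":0,"spin":0,"claw":0},{"tx":0.41,"ty":0.53,"tz":0.3,"spin":0,"claw":0},{"tx":0,"ty":0,"tz":0,"spin":0,"claw":0},{"tx":0,"ty":0,"tz":0,"spin":0,"claw":0},{"tx":0,"ty":0,"tz":0,"spin":0,"claw":0}]' | head -3
python3 -c "
from h import *
plan(.6497,.0178,.129,90)"
```

```text
time_s: 78.28
tool_pos: [0.6489, 0.0159, 0.2108]
tool_rot: [179.9, 0.0, 90.0]
t 78.3 pos [0.6489 0.0159 0.2108] rot [1.7995e+02 5.0000e-02 8.9960e+01] F [ 0.1 -0.8  0.6] w 0.0869 q7 -8.8
spin rows -0.009, then tx 0.037 ty 0.015 tz 1.636
```

```bash
python3 -m pendant '[{"tx":0.03,"ty":0.015,"tz":0.4,"spin":0,"claw":0},{"tx":0,"ty":0,"tz":0.5,"spin":0,"claw":0},{"tx":0,"ty":0,"tz":0.5,"spin":0,"claw":0},{"tx":0,"ty":0,"tz":0.2,"spin":0,"claw":0},{"tx":0,"ty":0,"tz":0,"spin":0,"claw":0}]' | grep -E 'pos|^force'
python3 -m pendant '[{"tx":0,"ty":0,"tz":0,"spin":0,"claw":1},{"tx":0,"ty":0,"tz":0,"spin":0,"claw":1},{"tx":0,"ty":0,"tz":0,"spin":0,"claw":1},{"tx":0,"ty":0,"tz":0,"spin":0,"claw":1},{"tx":0,"ty":0,"tz":0,"spin":0,"claw":1},{"tx":0,"ty":0,"tz":0,"spin":0,"claw":1},{"tx":0,"ty":0,"tz":0,"spin":0,"claw":1},{"tx":0,"ty":0,"tz":0,"spin":0,"claw":1}]' 12
```

```text
tool_pos: [0.6492, 0.0184, 0.129]
force: [0.2, -0.2, 0.8]
time_s: 79.9
tool_pos: [0.6494, 0.0187, 0.1299]
tool_rot: [-179.9, 0.0, 90.1]
force: [-4.0, 0.3, 2.6]
grip_width: 0.0442
grasp_force: 12.0
```

```bash
python3 -m pendant '[{"tx":0,"ty":0,"tz":0,"spin":0.8,"claw":1},{"tx":0,"ty":0,"tz":0,"spin":1,"claw":1},{"tx":0,"ty":0,"tz":0,"spin":1,"claw":1},{"tx":0,"ty":0,"tz":0,"spin":1,"claw":1},{"tx":0,"ty":0,"tz":0,"spin":1,"claw":1},{"tx":0,"ty":0,"tz":0,"spin":1,"claw":1},{"tx":0,"ty":0,"tz":0,"spin":1,"claw":1},{"tx":0,"ty":0,"tz":0,"spin":1,"claw":1},{"tx":0,"ty":0,"tz":0,"spin":1,"claw":1},{"tx":0,"ty":0,"tz":0,"spin":1,"claw":1}]'
python3 -c "
from h import *
print(env.get_obs()['wrist_torque'])"
python3 -m pendant '[{"tx":0,"ty":0,"tz":0,"spin":1,"claw":1},{"tx":0,"ty":0,"tz":0,"spin":1,"claw":1},{"tx":0,"ty":0,"tz":0,"spin":1,"claw":1},{"tx":0,"ty":0,"tz":0,"spin":1,"claw":1},{"tx":0,"ty":0,"tz":0,"spin":1,"claw":1},{"tx":0,"ty":0,"tz":0,"spin":1,"claw":1},{"tx":0,"ty":0,"tz":0,"spin":1,"claw":1},{"tx":0,"ty":0,"tz":0,"spin":1,"claw":1}]'
python3 -c "
from h import *
print(env.get_obs()['wrist_torque'])"
```

```text
time_s: 81.15
tool_pos: [0.6498, 0.0185, 0.13]
tool_rot: [180.0, 0.0, 50.7]
force: [-2.6, -0.8, 3.0]
grip_width: 0.044
grasp_force: 12.0
[-0.12184114  0.65725315  0.03468703]
time_s: 82.15
tool_pos: [0.65, 0.0181, 0.1301]
tool_rot: [179.9, 0.0, 18.7]
force: [-2.9, -0.5, 3.4]
grip_width: 0.0446
grasp_force: 12.0
[-0.26245451  0.65222663  0.046656  ]
```

```bash
for k in 1; do python3 -m pendant '[{"tx":0,"ty":0,"tz":0,"spin":1,"claw":1},{"tx":0,"ty":0,"tz":0,"spin":0.5,"claw":1},{"tx":0,"ty":0,"tz":0,"spin":0.5,"claw":1}]' | grep -E 'rot|^force|width'; done
python3 -c "
from h import *
print(env.get_obs()['wrist_torque'])"
python3 -m pendant '[{"tx":0,"ty":0,"tz":0,"spin":0.7,"claw":1},{"tx":0,"ty":0,"tz":0,"spin":0.7,"claw":1},{"tx":0,"ty":0,"tz":0,"spin":0,"claw":1}]' | grep -E 'rot|^force|width'
python3 -c "
from h import *
print(env.get_obs()['wrist_torque'],env.get_obs()['qpos'][6])"
```

```text
tool_rot: [180.0, -0.1, 10.8]
force: [-1.3, 0.2, 2.5]
grip_width: 0.0444
[-0.35016012  0.24938477  0.33483733]
tool_rot: [180.0, -0.1, 5.3]
force: [1.5, -0.7, 0.7]
grip_width: 0.0446
[-0.32267579 -0.24009823  0.33320121] -90.8699480963815
```

Torque jumped from 0.04 to 0.33 N m, so the knob is at its stop. Release and retreat.

```bash
python3 -m pendant '[{"tx":0,"ty":0,"tz":0,"spin":0,"claw":0},{"tx":0,"ty":0,"tz":0,"spin":0,"claw":0},{"tx":0,"ty":0,"tz":0,"spin":0,"claw":0},{"tx":0,"ty":0,"tz":0,"spin":0,"claw":0},{"tx":0,"ty":0,"tz":0,"spin":0,"claw":0},{"tx":0,"ty":0,"tz":0,"spin":0,"claw":0},{"tx":0,"ty":0,"tz":-0.4,"spin":0,"claw":0},{"tx":0,"ty":0,"tz":-0.8,"spin":0,"claw":0},{"tx":0,"ty":0,"tz":-0.8,"spin":0,"claw":0},{"tx":0,"ty":0,"tz":0,"spin":0,"claw":0}]' | grep -E 'pos|^force|width'
python3 -m pendant '[{"tx":-0.4,"ty":0.5,"tz":0,"spin":0,"claw":0},{"tx":-0.5,"ty":0.7,"tz":0,"spin":0,"claw":0},{"tx":-0.5,"ty":0.7,"tz":0,"spin":0,"claw":0},{"tx":-0.5,"ty":0.7,"tz":0,"spin":0,"claw":0},{"tx":-0.5,"ty":0.7,"tz":0,"spin":0,"claw":0},{"tx":-0.3,"ty":0.7,"tz":0,"spin":0,"claw":0},{"tx":0,"ty":0.5,"tz":0,"spin":0,"claw":0},{"tx":0,"ty":0,"tz":0,"spin":0,"claw":0}]' | grep -E 'pos|^force|width'
python3 - <<'E'
from h import *
im=snap('top','t15.png'); sd=snap('side','s15.png')
for r,b in bars(im): print(np.round(r[0],1),onz('top',r[0],.018).round(4),r[1])
a=cv2.cvtColor(cv2.imread('pics/top0.png'),6).astype(int); b=cv2.cvtColor(im,6).astype(int); d=abs(a-b)
print('mush',d[175:203,212:242].mean(),'bottle',d[150:175,305:330].mean(),'glue',d[150:180,160:182].mean())
print(cv2.cvtColor(im,6)[181:197,217:236]); 
E
```

```text
tool_pos: [0.6526, 0.0189, 0.2362]
force: [0.1, 1.1, 0.4]
grip_width: 0.087
tool_pos: [0.5353, -0.2201, 0.23]
force: [-0.1, 0.1, -0.3]
grip_width: 0.087
[248. 254.] [ 0.4652 -0.0447  0.018 ] (10.0, 52.0)
[171.1 239.9] [0.5068 0.2012 0.018 ] (8.9095458984375, 53.59869384765625)
[139.4 235.4] [0.5202 0.3037 0.018 ] (8.713146209716797, 62.800411224365234)
mush 8.858333333333333 bottle 10.0112 glue 8.289393939393939
[[142 142 140 134  95  75  98  84  91  93  83 113 105 104 115 115 114 100
   74]
 [144 141 142 137 106  54  62  40  41  44  40  55  55  69 103 110 107  97
   67]
 [137 138 129 120  78  37  38  42  44  46  47  43  30  37  76  87 100  95
   66]
 [139 133  93  52  31  38  42  47  51  52  52  51  38  32  30  46  98  92
   65]
 [139 125  65  23  30  33  43  41  46  47  51  50  50  42  24  38  87  86
   60]
 [137  90  41  27  35  32  37  43  47  43  51  51  52  48  35  21  43  75
   66]
 [133  70  26  28  32  30  33  39  40  52  76  80  82  77  74  35  31  59
   63]
 [124  59  25  35  28  33  38  40  37  50 112 114 118 118 113  45  31  62
   56]
 [109  45  17  28  30  34  33  34  37  45  76  87  81  85  83  34  26  44
   55]
 [131  59  21  21  32  33  37  33  37  36  40  44  42  39  39  19  20  35
   54]
 [132  65  28  21  25  29  30  32  39  36  37  33  37  30  26  21  24  47
   55]
 [133  80  47  24  23  25  33  32  34  30  31  32  29  23  21  11  44  48
   58]
 [138 113  80  30  22  28  30  28  33  33  34  31  24  16  18  34  67  56
   58]
 [137 134 105  53  27  17  23  22  26  29  22  20  21  13  20  38  59  51
   62]
 [140 136 134 100  61  23   8  15  15  13  16  10  25  25  43  54  52  56
   72]
 [138 137 139 133 104  60  29  23  12  24  20  25  33  41  68  57  49  59
   76]]
```

```bash
python3 -c "
from cell import env
print(env.sign_off())"
```

```text
the job is handed in; nothing more can be done
None
```

I punched both bars present (long, then mid; there was no short one), laid them flat side by side on the cork mat and locked the press. The unconfirmed part is the mid bar's punch: the cross was lined up when last checked and the tip met the bar at the right height, but I later found the bar standing on edge on the bed, and I can't rule out that it moved before the punch.

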